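# Scoop ice from the tub into the bowl

### The arm

A 7-joint arm with a two-finger parallel gripper is mounted at the origin on the work surface. World frame = base frame: x ahead of the robot, y to its left, z up, the work surface at z = 0. Lengths are in m, angles in rad, forces in N, time in s.
With the tool pointing down it reaches from about 0.425 to 1.025 m from the base axis. Payload 9.4 kg.
Tool frame: the origin (TCP) lies at the very end of the fingers, on their centre line; the grasp point (between the pads) lies 19 mm behind it; z points along the fingers, x is the direction in which the jaws open and shut, and the axes are right-handed (so a half turn about z gives the same grasp; the last joint's range is limited). The gripper opens to 85 mm and grips with 20 to 120 N. Pads are 22 mm wide; open, the fingers measure 114 mm over their backs; the gripper's body (76 mm by 85 mm) begins 54 mm behind the grasp point. The pads swing forward as they close: fully open they stand 13 mm farther back than shut.
Start: joints at [1.117, 0.599, -0.003, 1.599, 0.002, 0.943, -0.08], TCP at [0.267, -0.674, 0.231] pointing down, gripper open.
Joint ranges: [-2.57, 2.57], [-0.35, 1.97], [-1.29, 1.29], [0.11, 2.56], [-1.05, 4.19], [0.11, 1.86], [-2.63, 2.63]. Speed limits (rad/s): [2.22, 2.22, 3.01, 3.01, 3.14, 3.14, 3.14].

### API

Orientations are given as a unit quaternion [w, x, y, z].
In Python, from station import ctrl gives the robot as it stands.
- The arm moves only by the tool play_rows, never from a script. Its argument "deltas" is a list of rows, each an object with "slide": the shift along the tool's x, y, z in m, a list of three; "roll": the turn about the tool's z in rad; "gripper": the gripper command: -1 is fully open, 1 is shut, values between are in proportion. A call has 1 to 8 rows; each row is the pose to reach, as a shift and turn from the pose commanded when the call began, along the tool's axes at that moment; what a row does not reach only later rows make up. A row lasts 1/10 s, in which the tool goes at most 50 mm and 8.59 degrees, less where a joint would pass 70% of its speed; a pose out of reach is approached as far as the arm can. A call with a gripper value outside its range is refused whole. The fingers move at their own pace and stop on an object; "force" is the grip in N (left out, the last holds). Time passes only in rows, so rows that repeat a pose let the fingers close. It gives the time, the measured TCP pose, the force and the opening at its end, in the units of the state.
- ctrl.get_state(): the state, without advancing time (a new reading comes with each control period).
- ctrl.capture(name): name is "scene" or "top"; returns a dict with "image" (480x640x3 uint8, blue, green, red), "range_z" (480x640 float32, m along the optical axis (not along the pixel's ray), 0 where there is no reading), "K" (3x3 intrinsics, pixels), "camera_from_world" (4x4, takes a point from world to camera coordinates). Camera axes: x right, y down, z forward; pixel columns grow to the right and rows downward; lengths in m; the calibration is good to about 2 mm. A picture is of the moment at which its call begins.
- ctrl.finish_job(): hands the job in, once; it reports no verdict.
The state is a dict: "t": time; "joint_positions": joint angles; "joint_velocities": joint speeds; "joint_torque": joint torques, N m; "tcp_pos": TCP position; "ee_rot": TCP orientation; "contact_force": force on the tool from outside, world axes, zero at the start; "wrist_torque": the same for the moment, N m; "gripper_width": finger opening in m.
Only numpy, scipy, OpenCV 4.12 (cv2) and the standard library are available. Lean on these libraries where they do the work, as an engineer would, in place of code of your own. Each camera call takes 0.05 s, during which the arm holds its last target. There are 200 camera calls.

### The job

Take the ice scoop from the wooden board and, running its lip gently along the floor of the black ice tub, scoop up ice and tip at least four of the six cubes into the white bowl; any others stay in the tub and none may be spilled. Then stand the scoop flat on the board again and let go. Never touch the ice with the fingers, do not ram the tub, and leave the mug, the jar and the tin alone.

Things in the scene. Friction and masses are not known exactly. Their poses are not given: they have to be found in the camera images.
- scoop: aluminium ice scoop, about 0.22 kg, standing on the board at the start. Origin: centre of its pan's underside, x towards the lip, z up. Pan 84 mm wide at the back, 98 at the lip (walls 3 mm), from x = -53 mm (back) to +55 mm (lip), floor flat, 3 mm thick. Side and back walls 42 mm high, the sides cut down from x = 0 to nothing at x = +42 mm; front open
- scoop_grip (a point): point of the scoop at x = -65, y = 0, z = 100 mm, at mid height of its black level grip bar: 22 mm thick (y), z from 86 to 114 mm, x from -130 to -30 mm, on a neck up the back wall's outside (x -59 to -53 mm). Take it from above, closing along the scoop's y. The weight lies nearer to the lip: grip hard
- scoop_lip (a point): middle of the scoop's sharp lip, at x = +55 mm, z = 0 of the scoop; from x = +35 mm to here the floor thins as a ramp from 3 mm to under 1 mm
- tub: black plastic open-topped ice tub, fixed to the counter: outside 120 mm (its x) by 260 mm (its y), 59 mm high, walls and floor 4 mm thick, inside 112 by 252 mm, walls upright. Origin: centre of its underside. The ice starts in its +y half; its -y half is empty
- tub_in (a point): centre of the tub's inner floor (upper face, 4 mm above the tub's origin), axes as the tub
- bowl: white ceramic bowl, loose, 0.5 kg, 70 mm high, rim radius 88 mm, narrower at the foot. Origin: centre of its underside
- bowl_in (a point): centre of the bowl's inner floor, axes as the bowl
- board: wooden cutting board, fixed to the counter, 240 mm (its x) by 200 mm (its y), 15 mm thick. Origin: centre of its underside, so its upper face is 15 mm above
- ice0: one of six alike ice cubes, 26 mm, edges blunted by 4 mm, about 16 g, slippery (friction about 0.12); origin at its centre; lies loose in the tub at the start
- ice1: one of six alike ice cubes, 26 mm, edges blunted by 4 mm, about 16 g, slippery (friction about 0.12); origin at its centre; lies loose in the tub at the start
- ice2: one of six alike ice cubes, 26 mm, edges blunted by 4 mm, about 16 g, slippery (friction about 0.12); origin at its centre; lies loose in the tub at the start
- ice3: one of six alike ice cubes, 26 mm, edges blunted by 4 mm, about 16 g, slippery (friction about 0.12); origin at its centre; lies loose in the tub at the start
- ice4: one of six alike ice cubes, 26 mm, edges blunted by 4 mm, about 16 g, slippery (friction about 0.12); origin at its centre; lies loose in the tub at the start
- ice5: one of six alike ice cubes, 26 mm, edges blunted by 4 mm, about 16 g, slippery (friction about 0.12); origin at its centre; lies loose in the tub at the start
- mug: bystander: white mug, radius 40 mm, 90 mm high, origin under its centre
- jar: bystander: amber glass jar, radius 35 mm, 100 mm high, origin under its centre
- tin: bystander: closed steel food tin, radius 37 mm, 110 mm high, origin under its centre
Mind the look-alikes: they are no part of the job. Of the things that look like the scoop, the middle-sized one is meant.

How it is judged:
On the way, in this order (a step that is already met when the one before it is completed fails the run):
1. the scoop bears on the tub, pan down inside it (at least 0.5 N for 0.3 s) (contact force between scoop and tub above 0.5 N and z of scoop in the frame of tub_in between -0.02 and 0.045 m and x of scoop in the frame of tub_in between -0.06 and 0.06 m and y of scoop in the frame of tub_in between -0.14 and 0.14 m), for 0.3 s.
2. at least four cubes lie in the bowl (((((horizontal distance between ice0 and bowl_in below 0.075 m and z of ice0 in the frame of bowl_in below 0.07 m) or (horizontal distance between ice1 and bowl_in below 0.075 m and z of ice1 in the frame of bowl_in below 0.07 m) or (horizontal distance between ice2 and bowl_in below 0.075 m and z of ice2 in the frame of bowl_in below 0.07 m)) and (horizontal distance between each of ice3, ice4, ice5 and bowl_in below 0.075 m and z of each of ice3, ice4, ice5 in the frame of bowl_in below 0.07 m)) or (((horizontal distance between each of ice0, ice1 and bowl_in below 0.075 m and z of each of ice0, ice1 in the frame of bowl_in below 0.07 m) or (horizontal distance between each of ice0, ice2 and bowl_in below 0.075 m and z of each of ice0, ice2 in the frame of bowl_in below 0.07 m) or (horizontal distance between each of ice1, ice2 and bowl_in below 0.075 m and z of each of ice1, ice2 in the frame of bowl_in below 0.07 m)) and ((horizontal distance between each of ice3, ice4 and bowl_in below 0.075 m and z of each of ice3, ice4 in the frame of bowl_in below 0.07 m) or (horizontal distance between each of ice3, ice5 and bowl_in below 0.075 m and z of each of ice3, ice5 in the frame of bowl_in below 0.07 m) or (horizontal distance between each of ice4, ice5 and bowl_in below 0.075 m and z of each of ice4, ice5 in the frame of bowl_in below 0.07 m))) or ((horizontal distance between each of ice0, ice1, ice2 and bowl_in below 0.075 m and z of each of ice0, ice1, ice2 in the frame of bowl_in below 0.07 m) and ((horizontal distance between ice3 and bowl_in below 0.075 m and z of ice3 in the frame of bowl_in below 0.07 m) or (horizontal distance between ice4 and bowl_in below 0.075 m and z of ice4 in the frame of bowl_in below 0.07 m) or (horizontal distance between ice5 and bowl_in below 0.075 m and z of ice5 in the frame of bowl_in below 0.07 m))))), for 0.3 s.
At the end, for the whole second after the job is handed in: at least 4 of 6 cubes in the bowl (within 75 mm of its axis, below its rim), the rest in the tub, the bowl upright (0.15 rad), the scoop flat on the board (underside within 6 mm of its face, tilt under 0.12 rad, origin within 100 x 80 mm of its centre), all at rest (((((horizontal distance between ice0 and bowl_in below 0.075 m and z of ice0 in the frame of bowl_in below 0.07 m) or (horizontal distance between ice1 and bowl_in below 0.075 m and z of ice1 in the frame of bowl_in below 0.07 m) or (horizontal distance between ice2 and bowl_in below 0.075 m and z of ice2 in the frame of bowl_in below 0.07 m)) and (horizontal distance between each of ice3, ice4, ice5 and bowl_in below 0.075 m and z of each of ice3, ice4, ice5 in the frame of bowl_in below 0.07 m)) or (((horizontal distance between each of ice0, ice1 and bowl_in below 0.075 m and z of each of ice0, ice1 in the frame of bowl_in below 0.07 m) or (horizontal distance between each of ice0, ice2 and bowl_in below 0.075 m and z of each of ice0, ice2 in the frame of bowl_in below 0.07 m) or (horizontal distance between each of ice1, ice2 and bowl_in below 0.075 m and z of each of ice1, ice2 in the frame of bowl_in below 0.07 m)) and ((horizontal distance between each of ice3, ice4 and bowl_in below 0.075 m and z of each of ice3, ice4 in the frame of bowl_in below 0.07 m) or (horizontal distance between each of ice3, ice5 and bowl_in below 0.075 m and z of each of ice3, ice5 in the frame of bowl_in below 0.07 m) or (horizontal distance between each of ice4, ice5 and bowl_in below 0.075 m and z of each of ice4, ice5 in the frame of bowl_in below 0.07 m))) or ((horizontal distance between each of ice0, ice1, ice2 and bowl_in below 0.075 m and z of each of ice0, ice1, ice2 in the frame of bowl_in below 0.07 m) and ((horizontal distance between ice3 and bowl_in below 0.075 m and z of ice3 in the frame of bowl_in below 0.07 m) or (horizontal distance between ice4 and bowl_in below 0.075 m and z of ice4 in the frame of bowl_in below 0.07 m) or (horizontal distance between ice5 and bowl_in below 0.075 m and z of ice5 in the frame of bowl_in below 0.07 m)))) and ((horizontal distance between ice0 and bowl_in below 0.075 m and z of ice0 in the frame of bowl_in below 0.07 m) or (x of ice0 in the frame of tub_in between -0.056 and 0.056 m and y of ice0 in the frame of tub_in between -0.126 and 0.126 m and z of ice0 in the frame of tub_in between 0 and 0.055 m)) and ((horizontal distance between ice1 and bowl_in below 0.075 m and z of ice1 in the frame of bowl_in below 0.07 m) or (x of ice1 in the frame of tub_in between -0.056 and 0.056 m and y of ice1 in the frame of tub_in between -0.126 and 0.126 m and z of ice1 in the frame of tub_in between 0 and 0.055 m)) and ((horizontal distance between ice2 and bowl_in below 0.075 m and z of ice2 in the frame of bowl_in below 0.07 m) or (x of ice2 in the frame of tub_in between -0.056 and 0.056 m and y of ice2 in the frame of tub_in between -0.126 and 0.126 m and z of ice2 in the frame of tub_in between 0 and 0.055 m)) and ((horizontal distance between ice3 and bowl_in below 0.075 m and z of ice3 in the frame of bowl_in below 0.07 m) or (x of ice3 in the frame of tub_in between -0.056 and 0.056 m and y of ice3 in the frame of tub_in between -0.126 and 0.126 m and z of ice3 in the frame of tub_in between 0 and 0.055 m)) and ((horizontal distance between ice4 and bowl_in below 0.075 m and z of ice4 in the frame of bowl_in below 0.07 m) or (x of ice4 in the frame of tub_in between -0.056 and 0.056 m and y of ice4 in the frame of tub_in between -0.126 and 0.126 m and z of ice4 in the frame of tub_in between 0 and 0.055 m)) and ((horizontal distance between ice5 and bowl_in below 0.075 m and z of ice5 in the frame of bowl_in below 0.07 m) or (x of ice5 in the frame of tub_in between -0.056 and 0.056 m and y of ice5 in the frame of tub_in between -0.126 and 0.126 m and z of ice5 in the frame of tub_in between 0 and 0.055 m)) and angle between bowl's own z axis and vertical below 0.15 rad and linear speed of each of bowl, scoop below 0.02 m/s and x of scoop in the frame of board between -0.1 and 0.1 m and y of scoop in the frame of board between -0.08 and 0.08 m and z of scoop in the frame of board between 0.009 and 0.021 m and angle between scoop's own z axis and vertical below 0.12 rad and linear speed of each of ice0, ice1, ice2, ice3, ice4, ice5 below 0.03 m/s); the robot touches nothing.
It fails at once if the fingers touch an ice cube (over 0.3 N) (contact force between the fingers and ice0 above 0.3 N or contact force between the fingers and ice1 above 0.3 N or contact force between the fingers and ice2 above 0.3 N or contact force between the fingers and ice3 above 0.3 N or contact force between the fingers and ice4 above 0.3 N or contact force between the fingers and ice5 above 0.3 N).
It fails at once if the scoop knocks hard against the tub (over 100 N) (contact force between scoop and tub above 100 N).
It fails at once if the mug, the jar or the tin is shifted by over 30 mm or tipped (distance of any of mug, jar, tin from where it was at the start of the episode above 0.03 m or angle between any of mug, jar, tin's own z axis and vertical above 0.3 rad).
It also fails if it takes over 64 s, if anything falls off the work surface, if the arm or the gripper's body presses on something with over 40 N, if the wrist force passes 120 N, or if a joint passes its speed limit or range.

## Working session

There is one attempt and no reset: what is moved stays moved. The work goes in short steps, Python scripts to look and compute and a tool call to move; the robot and the scene stay as the last step left them, time stands still between calls to the robot, and variables do not carry over. Pictures are saved under pics/ and viewed, about 8 in all and at most 12, crops included, and the job is handed in when it is done.

Besides the shell and the picture viewer there is one more tool, called after "Emit:" in YAML: its name, and indented under it one key for each argument. play_rows: Moves the arm, as the interface text tells. Its arguments: {"type":"object","properties":{"deltas":{"type":"array","items":{"type":"object","properties":{"slide":{"type":"array","items":{"type":"number"}},"roll":{"type":"number"},"gripper":{"type":"number"}}}},"force":{"type":"number"}},"required":["deltas"]}

```bash
mkdir -p pics
cat > h.py <<'E'
import numpy as np, cv2
from station import ctrl
def cap(n):
    c=ctrl.capture(n); return c
def pts(c):
    z=c["range_z"]; K=c["K"]; v,u=np.mgrid[0:480,0:640]
    P=np.stack([(u-K[0,2])/K[0,0]*z,(v-K[1,2])/K[1,1]*z,z,np.ones_like(z)],-1)
    W=P@np.linalg.inv(c["camera_from_world"]).T
    W=W[...,:3].copy(); W[z<=0]=np.nan
    return W
def ray(c,u,v,h):
    K=c["K"]; M=np.linalg.inv(c["camera_from_world"])
    d=M[:3,:3]@np.array([(u-K[0,2])/K[0,0],(v-K[1,2])/K[1,1],1]); o=M[:3,3]
    return o+d*(h-o[2])/d[2]
def proj(c,p):
    q=c["camera_from_world"]@np.append(p,1); q=c["K"]@q[:3]; return q[:2]/q[2]
E
python3 - <<'E'
from h import *
for n in("scene","top"):
    c=cap(n); cv2.imwrite(f"pics/{n}0.png",c["image"]); np.savez(f"{n}0.npz",**c)
    print(n,np.linalg.inv(c["camera_from_world"])[:3].round(3).tolist(),c["K"][0,0])
s=ctrl.get_state(); print(s)
E
```

```text
scene [[0.399, 0.674, -0.622, 1.659], [0.917, -0.294, 0.27, -0.321], [-0.001, -0.678, -0.735, 1.353]] 610.9208153205485
top [[-0.002, -0.998, 0.062, 0.538], [-1.0, 0.003, 0.008, 0.137], [-0.008, -0.062, -0.998, 1.154]] 444.9486457579369
{'t': 0.1, 'joint_positions': array([ 1.11728463,  0.60001866, -0.00255303,  1.60003399,  0.00182047,
        0.94290979, -0.07980176]), 'joint_velocities': array([-6.73465257e-05, -2.34594006e-03, -5.19215982e-04, -1.41667149e-03,
        2.27383789e-03,  1.01571975e-04,  1.55417037e-03]), 'joint_torque': array([ 4.50426538e-03, -7.77991605e+01,  1.56994253e+00, -2.58626086e+01,
        1.26414929e-02,  5.53568912e-03, -5.87847381e-06]), 'tcp_pos': array([ 0.26660663, -0.67375565,  0.23052797]), 'ee_rot': array([-3.24930222e-04,  8.27051515e-01, -5.62125719e-01, -6.01807665e-04]), 'contact_force': array([-0.08705608, -0.09143345,  0.1324283 ]), 'wrist_torque': array([-0.02482835, -0.01992078,  0.033217  ]), 'gripper_width': 0.0856735192615183}
```

View pics/top0.png

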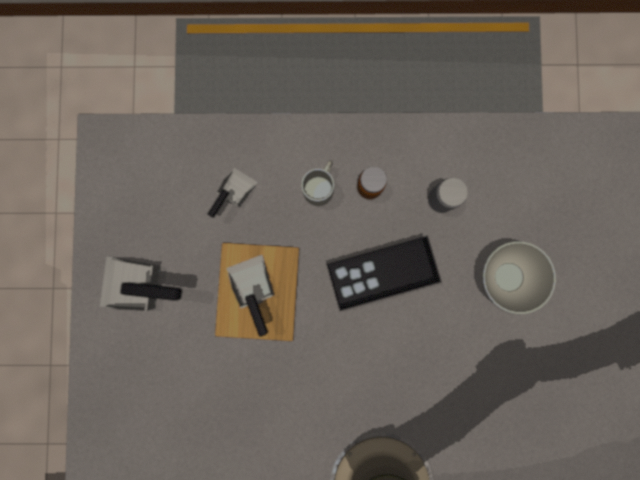

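View pics/scene0.png

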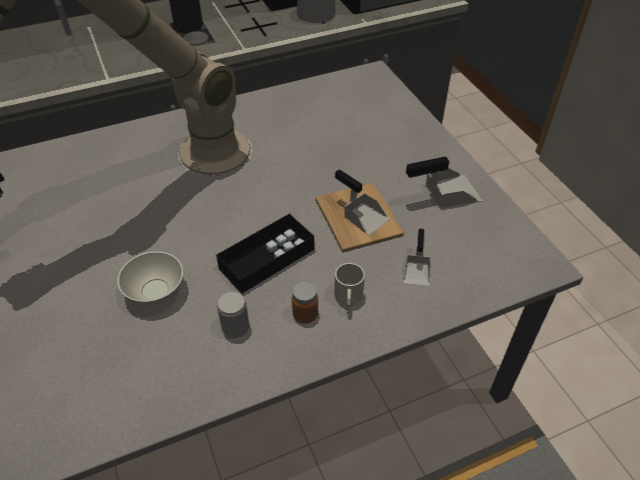

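Run:
```python
from h import *
c=dict(np.load("top0.npz")); W=pts(c); im=c["image"]; hsv=cv2.cvtColor(im,cv2.COLOR_BGR2HSV)
def reg(x0,x1,y0,y1,zl,zh,extra=None):
    m=np.zeros((480,640),bool); m[y0:y1,x0:x1]=1
    m&=(W[...,2]>zl)&(W[...,2]<zh)
    if extra is not None: m&=extra
    return m
def rect(m,n):
    p=W[m][:,:2].astype(np.float32); r=cv2.minAreaRect(p); print(n,m.sum(),np.round(r[0],4),np.round(r[1],4),round(r[2],1),"z",np.round(np.nanpercentile(W[m][:,2],[5,50,95]),4)); return p
rect(reg(210,305,235,350,.008,.022),"board")
rect(reg(230,290,280,345,.1,.14),"grip")
m=reg(210,300,240,310,.05,.065); rect(m,"pan wall tops"); 
rect(reg(320,445,230,315,.045,.07),"tubrim")
ice=reg(320,445,230,315,.02,.045,hsv[...,2]>120)
n,l,s,ce=cv2.connectedComponentsWithStats(ice.astype(np.uint8))
for i in range(1,n):
    if s[i,4]>15: print("ice",s[i,4],ce[i].round(1),W[l==i].mean(0).round(4))
m=reg(470,565,230,325,.06,.08); p=rect(m,"bowl"); print("circ",cv2.minEnclosingCircle(p))
for nm,a in dict(mug=(295,340,160,210),jar=(350,390,160,205),tin=(430,475,170,215)).items():
    m=reg(*a,.07,.13); p=rect(m,nm); print(cv2.minEnclosingCircle(p))
rect(reg(200,260,160,225,.02,.2),"small"); rect(reg(90,190,250,320,.1,.25),"biggrip")
cv2.imwrite("pics/crop.png",cv2.resize(im[225:355,200:450],None,fx=3.2,fy=3.2,interpolation=cv2.INTER_CUBIC))
```

```text
board 6536 [0.4851 0.307 ] [0.2137 0.2414] 86.2 z [0.0123 0.0163 0.0203]
grip 471 [0.4362 0.2982] [0.0994 0.0223] 20.5 z [0.1144 0.1291 0.1326]
pan wall tops 119 [0.4888 0.3187] [0.0702 0.0904] 20.0 z [0.0515 0.0571 0.0608]
tubrim 617 [ 0.5317 -0.0045] [0.1202 0.2601] 15.7 z [0.0492 0.0591 0.0628]
ice 74 [368.2 266.5] [0.5472 0.0305 0.031 ]
ice 75 [341.2 272.5] [0.5323 0.0986 0.0303]
ice 71 [354.6 273.6] [0.5294 0.0648 0.0305]
ice 74 [372.2 282.9] [0.5061 0.0208 0.031 ]
ice 75 [358.5 287.2] [0.4953 0.0553 0.0306]
ice 71 [346.5 291.2] [0.4854 0.0854 0.0301]
bowl 815 [ 0.5198 -0.33  ] [0.1758 0.1717] 89.7 z [0.0608 0.0691 0.0737]
circ ((0.5203985571861267, -0.3301641345024109), 0.08820842206478119)
mug 298 [0.7546 0.1585] [0.0982 0.0783] 5.4 z [0.0718 0.0884 0.0935]
((0.7579854130744934, 0.15009775757789612), 0.054559532552957535)
jar 624 [0.7542 0.0223] [0.0613 0.0666] 2.5 z [0.0731 0.1004 0.1042]
((0.755743145942688, 0.02291472628712654), 0.034324903041124344)
tin 840 [ 0.7211 -0.1614] [0.071  0.0703] 84.4 z [0.0823 0.1103 0.1141]
((0.7222471833229065, -0.16190026700496674), 0.036623094230890274)
small 356 [0.7193 0.3898] [0.0687 0.1135] 57.5 z [0.0231 0.0832 0.0889]
biggrip 839 [0.4927 0.5353] [0.1323 0.0306] 83.5 z [0.1339 0.1513 0.155 ]
```

View pics/crop.png

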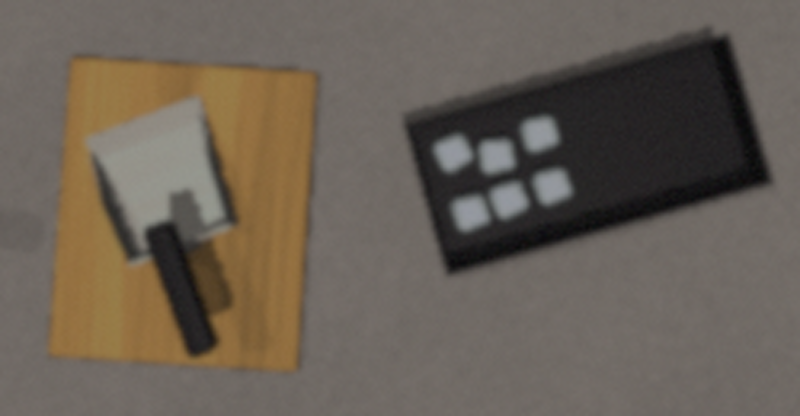

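```bash
cat >> h.py <<'E'
from scipy.spatial.transform import Rotation as Ro
def st():
    s=ctrl.get_state(); R=Ro.from_quat(np.roll(s["ee_rot"],-1)).as_matrix()
    yaw=np.degrees(np.arctan2(R[1,0],R[0,0]))
    print("t",round(s["t"],2),"tcp",s["tcp_pos"].round(4),"yaw",round(yaw,2),"F",s["contact_force"].round(2),"T",s["wrist_torque"].round(2),"w",round(s["gripper_width"],4),"j7",s["joint_positions"][6].round(2))
    return s,R,yaw
def to(*targets):
    "world TCP targets (x,y,z,tool-x yaw deg) -> slide, roll"
    s,R,yaw=st()
    for x,y,z,w in targets:
        d=R.T@(np.array([x,y,z])-s["tcp_pos"]); r=-np.radians((w-yaw+180)%360-180)
        print("slide",d.round(4).tolist(),"roll",round(r,4))
E
python3 - <<'E'
from h import *
to((.5,-.3,.23,-69.5),(.5,.1,.23,-69.5),(.4502,.3034,.23,-69.5))
E
```

```text
t 0.1 tcp [ 0.2666 -0.6738  0.2305] yaw -68.41 F [-0.09 -0.09  0.13] T [-0.02 -0.02  0.03] w 0.0857 j7 -0.08
slide [-0.2616, -0.3546, 0.0008] roll 0.0191
slide [-0.6336, -0.5018, 0.0013] roll 0.0191
slide [-0.841, -0.5303, 0.0016] roll 0.0191
```

Emit:
play_rows:
  deltas:
    - {"slide": [-0.26, -0.355, 0]}
    - {"slide": [-0.26, -0.355, 0]}
    - {"slide": [-0.26, -0.355, 0]}
    - {"slide": [-0.26, -0.355, 0]}
    - {"slide": [-0.26, -0.355, 0]}
    - {"slide": [-0.26, -0.355, 0]}
    - {"slide": [-0.26, -0.355, 0]}
    - {"slide": [-0.26, -0.355, 0]}

```text
$.deltas[0]: bad value
```

Emit:
play_rows:
  deltas:
    - {"slide": [-0.37, -0.15, 0], "roll": 0.019}
    - {"slide": [-0.37, -0.15, 0], "roll": 0.019}
    - {"slide": [-0.37, -0.15, 0], "roll": 0.019}
    - {"slide": [-0.37, -0.15, 0], "roll": 0.019}
    - {"slide": [-0.37, -0.15, 0], "roll": 0.019}
    - {"slide": [-0.37, -0.15, 0], "roll": 0.019}
    - {"slide": [-0.37, -0.15, 0], "roll": 0.019}
    - {"slide": [-0.37, -0.15, 0], "roll": 0.019}

```text
$.deltas[0]: bad value
```

Run:
```python
from h import *
to((.4502,.3034,.23,-69.5),(.4502,.3034,.096,-69.5))
```

```text
t 0.1 tcp [ 0.2666 -0.6738  0.2305] yaw -68.41 F [-0.09 -0.09  0.13] T [-0.02 -0.02  0.03] w 0.0857 j7 -0.08
slide [-0.841, -0.5303, 0.0016] roll 0.0191
slide [-0.8408, -0.5303, 0.1356] roll 0.0191
```

All fields are needed, it seems.

Emit:
play_rows:
  deltas:
    - {"slide": [-0.26, -0.355, 0], "roll": 0.0, "gripper": -1}
    - {"slide": [-0.26, -0.355, 0], "roll": 0.0, "gripper": -1}
    - {"slide": [-0.26, -0.355, 0], "roll": 0.0, "gripper": -1}
    - {"slide": [-0.26, -0.355, 0], "roll": 0.0, "gripper": -1}
    - {"slide": [-0.26, -0.355, 0], "roll": 0.0, "gripper": -1}
    - {"slide": [-0.26, -0.355, 0], "roll": 0.0, "gripper": -1}
    - {"slide": [-0.26, -0.355, 0], "roll": 0.0, "gripper": -1}
    - {"slide": [-0.26, -0.355, 0], "roll": 0.0, "gripper": -1}

```text
t: 0.9
tcp_pos: [0.4805, -0.3337, 0.2311]
ee_rot: [0.0, 0.827, -0.562, -0.0]
contact_force: [0.3, -0.3, 0.0]
gripper_width: 0.0856
```

Emit:
play_rows:
  deltas:
    - {"slide": [-0.37, -0.15, 0], "roll": 0.019, "gripper": -1}
    - {"slide": [-0.37, -0.15, 0], "roll": 0.019, "gripper": -1}
    - {"slide": [-0.37, -0.15, 0], "roll": 0.019, "gripper": -1}
    - {"slide": [-0.37, -0.15, 0], "roll": 0.019, "gripper": -1}
    - {"slide": [-0.37, -0.15, 0], "roll": 0.019, "gripper": -1}
    - {"slide": [-0.37, -0.15, 0], "roll": 0.019, "gripper": -1}
    - {"slide": [-0.37, -0.15, 0], "roll": 0.019, "gripper": -1}
    - {"slide": [-0.37, -0.15, 0], "roll": 0.019, "gripper": -1}

```text
t: 1.7
tcp_pos: [0.4828, 0.0656, 0.2313]
ee_rot: [0.0, 0.822, -0.57, -0.0]
contact_force: [1.9, 0.2, -0.2]
gripper_width: 0.0852
```

Run:
```python
from h import *
to((.4502,.3034,.23,-69.5),(.4502,.3034,.096,-69.5))
```

```text
t 1.7 tcp [0.4828 0.0656 0.2313] yaw -69.5 F [ 1.88  0.17 -0.21] T [-0.02 -0.09  0.03] w 0.0852 j7 -1.52
slide [-0.2341, -0.0528, 0.0013] roll -0.0001
slide [-0.2342, -0.0528, 0.1353] roll -0.0001
```

Emit:
play_rows:
  deltas:
    - {"slide": [-0.234, -0.053, 0], "roll": 0.0, "gripper": -1}
    - {"slide": [-0.234, -0.053, 0], "roll": 0.0, "gripper": -1}
    - {"slide": [-0.234, -0.053, 0], "roll": 0.0, "gripper": -1}
    - {"slide": [-0.234, -0.053, 0], "roll": 0.0, "gripper": -1}
    - {"slide": [-0.234, -0.053, 0], "roll": 0.0, "gripper": -1}
    - {"slide": [-0.234, -0.053, 0], "roll": 0.0, "gripper": -1}
    - {"slide": [-0.234, -0.053, 0], "roll": 0.0, "gripper": -1}

```text
t: 2.4
tcp_pos: [0.4503, 0.3019, 0.2308]
ee_rot: [0.0, 0.822, -0.569, -0.0]
contact_force: [0.1, -0.5, -1.0]
gripper_width: 0.0849
```

Run:
```python
from h import *
to((.4502,.3034,.23,-69.5),(.4502,.3034,.096,-69.5))
```

```text
t 2.4 tcp [0.4503 0.3019 0.2308] yaw -69.37 F [ 0.1  -0.53 -1.05] T [-0.03  0.   -0.01] w 0.0849 j7 -1.98
slide [-0.0014, -0.0004, 0.0008] roll 0.0022
slide [-0.0015, -0.0006, 0.1348] roll 0.0022
```

Emit:
play_rows:
  deltas:
    - {"slide": [-0.001, -0.0005, 0.05], "roll": 0.0, "gripper": -1}
    - {"slide": [-0.001, -0.0005, 0.1], "roll": 0.0, "gripper": -1}
    - {"slide": [-0.001, -0.0005, 0.135], "roll": 0.0, "gripper": -1}
    - {"slide": [-0.001, -0.0005, 0.135], "roll": 0.0, "gripper": -1}
    - {"slide": [-0.001, -0.0005, 0.135], "roll": 0.0, "gripper": -0.3}
    - {"slide": [-0.001, -0.0005, 0.135], "roll": 0.0, "gripper": 0.2}
    - {"slide": [-0.001, -0.0005, 0.135], "roll": 0.0, "gripper": 1}
    - {"slide": [-0.001, -0.0005, 0.135], "roll": 0.0, "gripper": 1}
  force: 120

```text
t: 3.2
tcp_pos: [0.4517, 0.3028, 0.0979]
ee_rot: [-0.001, 0.822, -0.57, 0.0]
contact_force: [-0.1, 0.7, 0.1]
gripper_width: 0.0284
```

Emit:
play_rows:
  deltas:
    - {"slide": [0, 0, 0], "roll": 0.0, "gripper": 1}
    - {"slide": [0, 0, 0], "roll": 0.0, "gripper": 1}
    - {"slide": [0, 0, 0], "roll": 0.0, "gripper": 1}
    - {"slide": [0, 0, 0], "roll": 0.0, "gripper": 1}
    - {"slide": [0, 0, 0], "roll": 0.0, "gripper": 1}

```text
t: 3.7
tcp_pos: [0.4516, 0.303, 0.0979]
ee_rot: [-0.001, 0.822, -0.57, 0.0]
contact_force: [-1.5, -0.7, 13.5]
gripper_width: 0.0201
```

Emit:
play_rows:
  deltas:
    - {"slide": [0, 0, -0.02], "roll": 0.0, "gripper": 1}
    - {"slide": [0, 0, -0.05], "roll": 0.0, "gripper": 1}
    - {"slide": [0, 0, -0.09], "roll": 0.0, "gripper": 1}
    - {"slide": [0, 0, -0.12], "roll": 0.0, "gripper": 1}
    - {"slide": [0, 0, -0.13], "roll": 0.0, "gripper": 1}
    - {"slide": [0, 0, -0.13], "roll": 0.0, "gripper": 1}

```text
t: 4.3
tcp_pos: [0.4514, 0.3027, 0.2275]
ee_rot: [-0.001, 0.822, -0.57, 0.0]
contact_force: [-0.3, -0.5, -3.8]
gripper_width: 0.0204
```

```bash
cat >> h.py <<'E'
def pan(s,R,name="top",zlo=-.14,zhi=.0,save=None):
    """pan floor plane fit in tool-aligned scoop frame: X=-tool y (fwd), Y=tool x*-1, Z up, origin at expected scoop origin"""
    c=cap(name); W=pts(c); X=-R[:,1]; Y=np.cross([0,0,1],X)
    g=s["tcp_pos"]+np.array([0,0,.019])
    d=W-g; L=np.stack([d@X-.065+0*0,d@Y,d[...,2]+.1],-1); L[...,0]+=0
    if save: cv2.imwrite(save,c["image"])
    return c,L
E
python3 - <<'E'
from h import *
s,R,yaw=st()
c,L=pan(s,R,"scene",save="pics/lift.png"); 
ct,Lt=pan(s,R,"top")
for l,n in((L,"scene"),(Lt,"top")):
    m=(abs(l[...,1])<.033)&(l[...,0]>-.02)&(l[...,0]<.055)&(abs(l[...,2])<.03)
    p=l[m]; 
    if len(p)>10:
        A=np.c_[p[:,:2],np.ones(len(p))]; q=np.linalg.lstsq(A,p[:,2],rcond=None)[0]; print(n,len(p),q.round(4),p.max(0).round(3))
E
```

```text
t 4.3 tcp [0.4514 0.3027 0.2275] yaw -69.51 F [-0.31 -0.5  -3.82] T [-0.06  0.14 -0.01] w 0.0204 j7 -1.99
scene 363 [-0.0346  0.0047  0.0036] [0.055 0.033 0.014]
top 934 [-0.0266 -0.0006  0.0004] [0.053 0.033 0.006]
```

Run:
```python
from h import *
to((.5671,-.1192,.2275,15.7))
```

```text
t 4.4 tcp [0.4504 0.302  0.2252] yaw -69.49 F [-0.08 -0.51 -3.  ] T [-0.04  0.1  -0.08] w 0.0203 j7 -1.99
slide [0.4354, 0.0383, -0.002] roll -1.4869
```

Emit:
play_rows:
  deltas:
    - {"slide": [0.04, 0.004, 0], "roll": -0.13, "gripper": 1}
    - {"slide": [0.08, 0.008, 0], "roll": -0.26, "gripper": 1}
    - {"slide": [0.12, 0.011, 0], "roll": -0.39, "gripper": 1}
    - {"slide": [0.16, 0.014, 0], "roll": -0.52, "gripper": 1}
    - {"slide": [0.2, 0.018, 0], "roll": -0.65, "gripper": 1}
    - {"slide": [0.24, 0.021, 0], "roll": -0.78, "gripper": 1}
    - {"slide": [0.28, 0.025, 0], "roll": -0.91, "gripper": 1}
    - {"slide": [0.32, 0.028, 0], "roll": -1.04, "gripper": 1}

```text
t: 5.2
tcp_pos: [0.5361, -0.0088, 0.2242]
ee_rot: [-0.0, 0.997, -0.084, -0.002]
contact_force: [1.4, 1.6, -2.7]
gripper_width: 0.0205
```

Run:
```python
from h import *
to((.5671,-.1192,.2275,15.7))
```

```text
t 5.2 tcp [ 0.5361 -0.0088  0.2242] yaw -9.58 F [ 1.44  1.6  -2.7 ] T [-0.06 -0.09 -0.  ] w 0.0205 j7 -0.48
slide [0.049, 0.1037, -0.0034] roll -0.4413
```

Emit:
play_rows:
  deltas:
    - {"slide": [0.013, 0.027, 0], "roll": -0.11, "gripper": 1}
    - {"slide": [0.025, 0.054, 0], "roll": -0.22, "gripper": 1}
    - {"slide": [0.038, 0.08, 0], "roll": -0.33, "gripper": 1}
    - {"slide": [0.049, 0.104, 0], "roll": -0.441, "gripper": 1}
    - {"slide": [0.049, 0.104, 0], "roll": -0.441, "gripper": 1}
    - {"slide": [0.049, 0.104, 0], "roll": -0.441, "gripper": 1}

```text
t: 5.8
tcp_pos: [0.5663, -0.1183, 0.2242]
ee_rot: [-0.001, 0.991, 0.132, -0.001]
contact_force: [0.9, 0.6, -2.3]
gripper_width: 0.0204
```

Run:
```python
from h import *
s,R,yaw=st()
to((.5671,-.1192,.12,15.7),(.5671,-.1192,.087,15.7))
c,L=pan(s,R,"top")
m=(abs(L[...,1])<.033)&(L[...,0]>-.02)&(L[...,0]<.052)&(abs(L[...,2])<.03); p=L[m]
print(len(p),np.linalg.lstsq(np.c_[p[:,:2],np.ones(len(p))],p[:,2],rcond=None)[0].round(4))
im=c["image"]; cv2.imwrite("pics/over.png",cv2.resize(im[210:340,310:510],None,fx=4,fy=4,interpolation=cv2.INTER_CUBIC))
m=(abs(L[...,2]-.0)<.07)&(abs(L[...,1])<.06)&(L[...,0]>-.06)&(L[...,0]<.07); print("y extent",np.percentile(L[m][:,1],[.5,99.5]).round(4),"x max",np.percentile(L[m][:,0],99.8).round(4))
W=pts(c);
```

```text
t 5.8 tcp [ 0.5663 -0.1183  0.2242] yaw 15.22 F [ 0.9   0.57 -2.27] T [ 0.   -0.02  0.05] w 0.0204 j7 0.08
t 5.8 tcp [ 0.5663 -0.1183  0.2242] yaw 15.22 F [ 0.9   0.57 -2.27] T [ 0.   -0.02  0.05] w 0.0204 j7 0.08
slide [0.0008, 0.0013, 0.1042] roll -0.0084
slide [0.0009, 0.0013, 0.1372] roll -0.0084
933 [-0.0213  0.004   0.0021]
y extent [-0.0441  0.049 ] x max 0.0515
```

View pics/over.png

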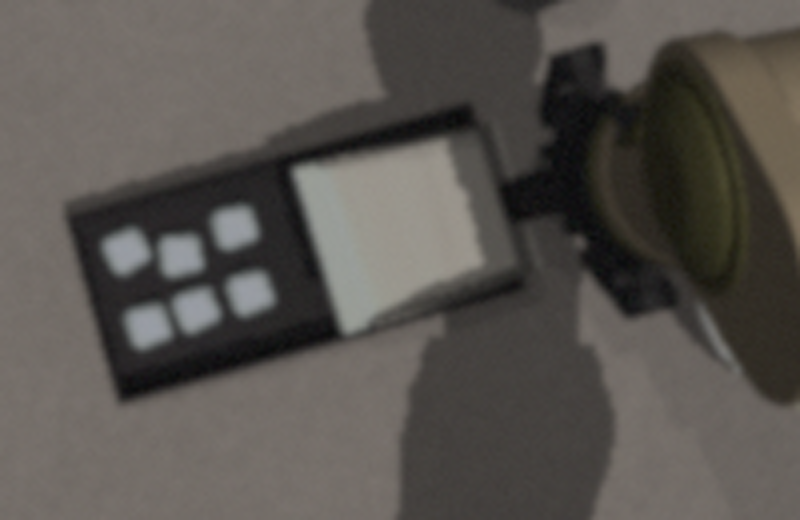

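Emit:
play_rows:
  deltas:
    - {"slide": [0.0008, 0.001, 0.03], "roll": -0.008, "gripper": 1}
    - {"slide": [0.0008, 0.001, 0.06], "roll": -0.008, "gripper": 1}
    - {"slide": [0.0008, 0.001, 0.09], "roll": -0.008, "gripper": 1}
    - {"slide": [0.0008, 0.001, 0.11], "roll": -0.008, "gripper": 1}
    - {"slide": [0.0008, 0.001, 0.122], "roll": -0.008, "gripper": 1}
    - {"slide": [0.0008, 0.001, 0.126], "roll": -0.008, "gripper": 1}
    - {"slide": [0.0008, 0.001, 0.13], "roll": -0.008, "gripper": 1}
    - {"slide": [0.0008, 0.001, 0.131], "roll": -0.008, "gripper": 1}

```text
t: 6.65
tcp_pos: [0.5686, -0.1184, 0.0957]
ee_rot: [0.0, 0.99, 0.138, 0.0]
contact_force: [0.7, 0.1, -1.6]
gripper_width: 0.0202
```

Run:
```python
from h import *
to((.5671,-.1192,.087,15.7))
```

```text
t 6.65 tcp [ 0.5686 -0.1184  0.0957] yaw 15.83 F [ 0.69  0.05 -1.56] T [-0.1  -0.05 -0.04] w 0.0202 j7 -0.03
slide [-0.0017, 0.0003, 0.0087] roll 0.0022
```

Emit:
play_rows:
  deltas:
    - {"slide": [-0.0015, 0, 0.003], "roll": 0.002, "gripper": 1}
    - {"slide": [-0.0015, 0, 0.006], "roll": 0.002, "gripper": 1}
    - {"slide": [-0.0015, 0, 0.008], "roll": 0.002, "gripper": 1}
    - {"slide": [-0.0015, 0, 0.009], "roll": 0.002, "gripper": 1}
    - {"slide": [-0.0015, 0, 0.01], "roll": 0.002, "gripper": 1}
    - {"slide": [-0.0015, 0, 0.011], "roll": 0.002, "gripper": 1}

```text
t: 7.25
tcp_pos: [0.5671, -0.1198, 0.0868]
ee_rot: [0.001, 0.991, 0.136, 0.0]
contact_force: [-9.5, -2.2, 39.8]
gripper_width: 0.0201
```

Emit:
play_rows:
  deltas:
    - {"slide": [0, 0, -0.001], "roll": 0.0, "gripper": 1}
    - {"slide": [0, 0, -0.0015], "roll": 0.0, "gripper": 1}
    - {"slide": [0, 0, -0.0015], "roll": 0.0, "gripper": 1}

```text
t: 7.55
tcp_pos: [0.5669, -0.1194, 0.087]
ee_rot: [0.0, 0.991, 0.136, 0.0]
contact_force: [-3.0, -0.5, 12.5]
gripper_width: 0.0202
```

Run:
```python
from h import *
# sweep end: scoop y0=.068 in tub
to((.5671-.2706*.06,-.1192+.9627*.06,.087,15.7),(.5671-.2706*.12,-.1192+.9627*.12,.087,15.7))
```

```text
t 7.55 tcp [ 0.5669 -0.1194  0.087 ] yaw 15.68 F [-3.   -0.47 12.55] T [0.02 0.84 0.02] w 0.0202 j7 -0.04
slide [0.0002, -0.0602, -0.0001] roll -0.0004
slide [0.0002, -0.1202, -0.0002] roll -0.0004
```

Emit:
play_rows:
  deltas:
    - {"slide": [0, -0.006, 0], "roll": 0.0, "gripper": 1}
    - {"slide": [0, -0.014, 0], "roll": 0.0, "gripper": 1}
    - {"slide": [0, -0.022, 0], "roll": 0.0, "gripper": 1}
    - {"slide": [0, -0.03, 0], "roll": 0.0, "gripper": 1}
    - {"slide": [0, -0.038, 0], "roll": 0.0, "gripper": 1}
    - {"slide": [0, -0.046, 0], "roll": 0.0, "gripper": 1}
    - {"slide": [0, -0.054, 0], "roll": 0.0, "gripper": 1}
    - {"slide": [0, -0.06, 0], "roll": 0.0, "gripper": 1}

```text
t: 8.35
tcp_pos: [0.552, -0.0622, 0.087]
ee_rot: [0.001, 0.991, 0.136, 0.001]
contact_force: [1.8, -5.4, 8.0]
gripper_width: 0.0204
```

Run:
```python
from h import *
to((.5671-.2706*.12,-.1192+.9627*.12,.087,15.7))
c=cap("top"); cv2.imwrite("pics/sw1.png",cv2.resize(c["image"][210:340,310:510],None,fx=4,fy=4,interpolation=cv2.INTER_CUBIC))
```

```text
t 8.35 tcp [ 0.552  -0.0622  0.087 ] yaw 15.65 F [ 1.81 -5.4   7.97] T [-0.83  0.02  0.04] w 0.0204 j7 -0.15
slide [-0.001, -0.061, -0.0002] roll -0.0008
```

View pics/sw1.png

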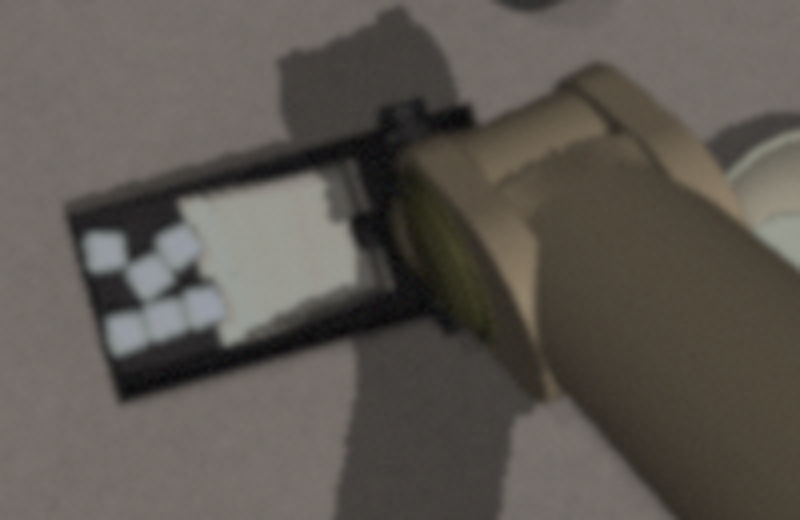

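Emit:
play_rows:
  deltas:
    - {"slide": [0, -0.008, 0], "roll": 0.0, "gripper": 1}
    - {"slide": [0, -0.016, 0], "roll": 0.0, "gripper": 1}
    - {"slide": [0, -0.024, 0], "roll": 0.0, "gripper": 1}
    - {"slide": [0, -0.032, 0], "roll": 0.0, "gripper": 1}
    - {"slide": [0, -0.04, 0], "roll": 0.0, "gripper": 1}
    - {"slide": [0, -0.047, 0], "roll": 0.0, "gripper": 1}
    - {"slide": [0, -0.053, 0], "roll": 0.0, "gripper": 1}
    - {"slide": [0, -0.057, 0], "roll": 0.0, "gripper": 1}

```text
t: 9.2
tcp_pos: [0.5366, -0.0074, 0.087]
ee_rot: [0.001, 0.991, 0.136, 0.001]
contact_force: [2.3, -6.4, 9.5]
gripper_width: 0.0205
```

Run:
```python
from h import *
to((.5671-.2706*.12,-.1192+.9627*.12,.087,15.7))
c=cap("top"); cv2.imwrite("pics/sw2.png",cv2.resize(c["image"][210:340,310:510],None,fx=4,fy=4,interpolation=cv2.INTER_CUBIC))
```

```text
t 9.2 tcp [ 0.5366 -0.0074  0.087 ] yaw 15.64 F [ 2.31 -6.37  9.46] T [-1.   -0.06 -0.  ] w 0.0205 j7 -0.25
slide [-0.0009, -0.0041, -0.0] roll -0.0011
```

View pics/sw2.png

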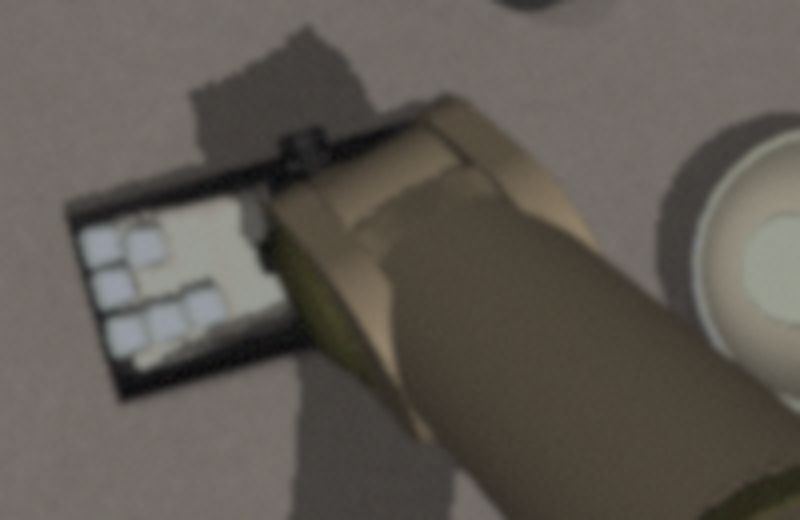

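Emit:
play_rows:
  deltas:
    - {"slide": [0, -0.002, 0], "roll": 0.0, "gripper": 1}
    - {"slide": [0, -0.003, 0], "roll": 0.0, "gripper": 1}
    - {"slide": [0, -0.004, 0], "roll": 0.0, "gripper": 1}
    - {"slide": [0, -0.005, 0], "roll": 0.0, "gripper": 1}
    - {"slide": [0, -0.006, 0], "roll": 0.0, "gripper": 1}
    - {"slide": [0, -0.006, 0], "roll": 0.0, "gripper": 1}

```text
t: 9.85
tcp_pos: [0.5351, -0.002, 0.087]
ee_rot: [0.001, 0.991, 0.136, 0.001]
contact_force: [1.9, -5.7, 8.8]
gripper_width: 0.0207
```

Emit:
play_rows:
  deltas:
    - {"slide": [0, -0.001, 0], "roll": 0.0, "gripper": 1}
    - {"slide": [0, -0.002, 0], "roll": 0.0, "gripper": 1}
    - {"slide": [0, -0.003, 0], "roll": 0.0, "gripper": 1}
    - {"slide": [0, -0.003, 0], "roll": 0.0, "gripper": 1}

```text
t: 10.25
tcp_pos: [0.5343, 0.0009, 0.087]
ee_rot: [0.001, 0.991, 0.136, 0.001]
contact_force: [2.8, -4.5, 9.9]
gripper_width: 0.0205
```

Emit:
play_rows:
  deltas:
    - {"slide": [0, -0.002, -0.001], "roll": 0.0, "gripper": 1}
    - {"slide": [0, -0.002, -0.004], "roll": 0.0, "gripper": 1}
    - {"slide": [0, -0.002, -0.006], "roll": 0.0, "gripper": 1}
    - {"slide": [0, -0.002, -0.006], "roll": 0.0, "gripper": 1}

```text
t: 10.65
tcp_pos: [0.5321, 0.0043, 0.0919]
ee_rot: [-0.0, 0.991, 0.137, -0.0]
contact_force: [-0.1, -0.5, -3.6]
gripper_width: 0.0201
```

Emit:
play_rows:
  deltas:
    - {"slide": [0, 0.003, 0], "roll": 0.0, "gripper": 1}
    - {"slide": [0, 0.009, 0], "roll": 0.0, "gripper": 1}
    - {"slide": [0, 0.016, 0], "roll": 0.0, "gripper": 1}
    - {"slide": [0, 0.024, 0], "roll": 0.0, "gripper": 1}
    - {"slide": [0, 0.032, 0], "roll": 0.0, "gripper": 1}
    - {"slide": [0, 0.039, 0], "roll": 0.0, "gripper": 1}
    - {"slide": [0, 0.044, 0], "roll": 0.0, "gripper": 1}
    - {"slide": [0, 0.045, 0], "roll": 0.0, "gripper": 1}

```text
t: 11.45
tcp_pos: [0.5445, -0.0402, 0.0917]
ee_rot: [0.0, 0.991, 0.136, -0.0]
contact_force: [-0.0, -0.1, -3.4]
gripper_width: 0.0207
```

Run:
```python
from h import *
to((.5671-.2706*.12,-.1192+.9627*.12,.087,15.7))
c=cap("top"); cv2.imwrite("pics/sw3.png",cv2.resize(c["image"][210:340,310:510],None,fx=4,fy=4,interpolation=cv2.INTER_CUBIC))
```

```text
t 11.45 tcp [ 0.5445 -0.0402  0.0917] yaw 15.63 F [-0.02 -0.13 -3.45] T [-0.09 -0.04 -0.02] w 0.0207 j7 -0.18
slide [0.0004, -0.0378, 0.0047] roll -0.0012
```

View pics/sw3.png

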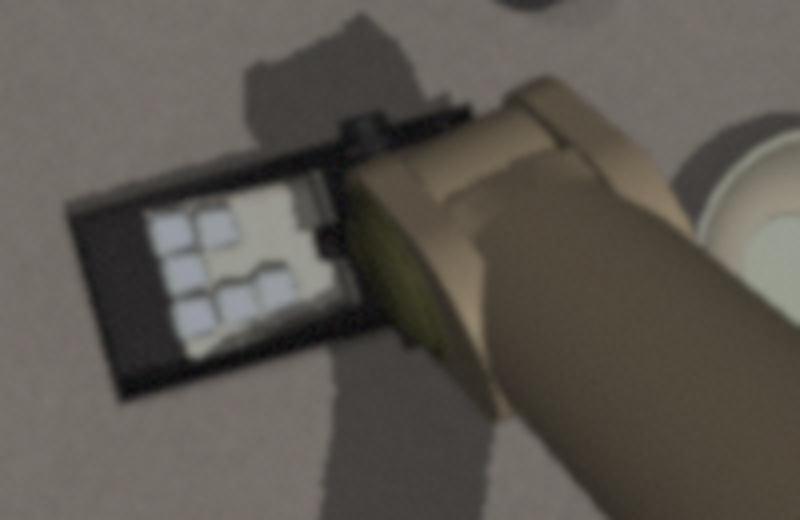

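Emit:
play_rows:
  deltas:
    - {"slide": [0, -0.03, 0], "roll": 0.0, "gripper": 1}
    - {"slide": [0, -0.03, 0], "roll": 0.0, "gripper": 1}
    - {"slide": [0, -0.03, 0], "roll": 0.0, "gripper": 1}
    - {"slide": [0, -0.03, 0], "roll": 0.0, "gripper": 1}

```text
t: 11.9
tcp_pos: [0.5363, -0.0106, 0.0918]
ee_rot: [0.0, 0.991, 0.137, -0.0]
contact_force: [0.5, -0.7, -3.5]
gripper_width: 0.0204
```

```bash
cat >> h.py <<'E'
def ice(s,R,name="top"):
    c,L=pan(s,R,name); hsv=cv2.cvtColor(c["image"],cv2.COLOR_BGR2HSV)
    m=(L[...,0]>-.06)&(L[...,0]<.08)&(abs(L[...,1])<.05)&(L[...,2]>.021)&(L[...,2]<.036)
    m=cv2.erode(m.astype(np.uint8),np.ones((3,3)))
    n,l,q,ce=cv2.connectedComponentsWithStats(m,connectivity=4)
    for i in range(1,n):
        if q[i,4]>8: print("blob",q[i,4],L[l==i].mean(0).round(3),L[l==i].min(0).round(3),L[l==i].max(0).round(3))
    return c
E
python3 - <<'E'
from h import *
s,R,_=st(); c=ice(s,R)
E
```

```text
t 11.9 tcp [ 0.5363 -0.0106  0.0918] yaw 15.71 F [ 0.49 -0.67 -3.52] T [-0.26 -0.04 -0.01] w 0.0204 j7 -0.23
blob 60 [ 0.01  -0.026  0.028] [ 0.    -0.035  0.023] [ 0.019 -0.016  0.032]
blob 30 [ 0.049 -0.032  0.026] [ 0.042 -0.039  0.022] [ 0.059 -0.022  0.03 ]
blob 39 [ 0.053 -0.004  0.026] [ 0.046 -0.012  0.021] [0.062 0.007 0.033]
blob 59 [-0.016  0.021  0.028] [-0.025  0.011  0.024] [-0.006  0.031  0.032]
blob 60 [0.011 0.023 0.027] [0.002 0.013 0.024] [0.021 0.033 0.031]
blob 37 [0.052 0.025 0.026] [0.045 0.016 0.022] [0.06  0.033 0.031]
```

Run:
```python
from h import *
c=cap("top"); a=cv2.resize(c["image"][230:320,320:450],None,fx=3.05,fy=3.05,interpolation=cv2.INTER_CUBIC)
d=cap("scene"); b=cv2.resize(d["image"][205:300,210:340],None,fx=3.05,fy=3.05,interpolation=cv2.INTER_CUBIC)
h=min(a.shape[0],b.shape[0]); cv2.imwrite("pics/j1.png",np.hstack([a[:h],b[:h]]))
```

```text
(no output)
```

View pics/j1.png

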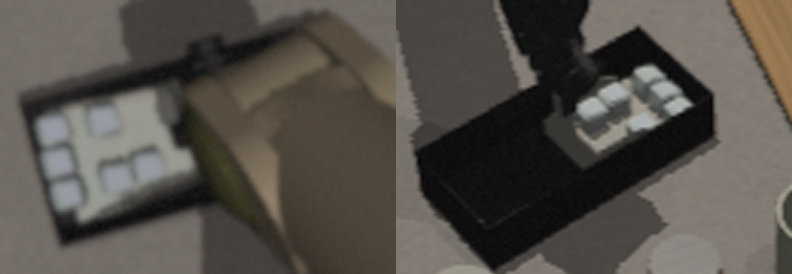

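Emit:
play_rows:
  deltas:
    - {"slide": [0, 0.004, 0], "roll": 0.0, "gripper": 1}
    - {"slide": [0, 0.012, 0], "roll": 0.0, "gripper": 1}
    - {"slide": [0, 0.022, 0], "roll": 0.0, "gripper": 1}
    - {"slide": [0, 0.032, 0], "roll": 0.0, "gripper": 1}
    - {"slide": [0, 0.038, 0], "roll": 0.0, "gripper": 1}
    - {"slide": [0, 0.042, 0.002], "roll": 0.0, "gripper": 1}
    - {"slide": [0, 0.042, 0.004], "roll": 0.0, "gripper": 1}
    - {"slide": [0, 0.042, 0.005], "roll": 0.0, "gripper": 1}

```text
t: 12.85
tcp_pos: [0.5475, -0.0511, 0.0869]
ee_rot: [0.0, 0.991, 0.136, -0.0]
contact_force: [-3.7, -2.8, 15.0]
gripper_width: 0.0203
```

Run:
```python
from h import *
s,R,_=st(); c=ice(s,R)
to((.5671-.2706*.123,-.1192+.9627*.123,.087,15.7))
```

```text
t 12.85 tcp [ 0.5475 -0.0511  0.0869] yaw 15.67 F [-3.67 -2.85 14.96] T [-0.58  0.71 -0.09] w 0.0203 j7 -0.16
blob 54 [ 0.011 -0.026  0.028] [ 0.001 -0.035  0.025] [ 0.02  -0.016  0.034]
blob 56 [-0.015  0.021  0.028] [-0.025  0.011  0.023] [-0.006  0.031  0.034]
blob 62 [0.012 0.023 0.028] [0.003 0.013 0.024] [0.022 0.033 0.033]
t 12.9 tcp [ 0.5476 -0.051   0.087 ] yaw 15.69 F [ 0.29 -1.88  0.13] T [-0.26  0.03  0.05] w 0.0208 j7 -0.16
slide [0.0003, -0.0521, -0.0] roll -0.0002
```

Emit:
play_rows:
  deltas:
    - {"slide": [0, -0.005, 0.0003], "roll": 0.0, "gripper": 1}
    - {"slide": [0, -0.013, 0.0005], "roll": 0.0, "gripper": 1}
    - {"slide": [0, -0.022, 0.0005], "roll": 0.0, "gripper": 1}
    - {"slide": [0, -0.031, 0.0005], "roll": 0.0, "gripper": 1}
    - {"slide": [0, -0.039, 0.0005], "roll": 0.0, "gripper": 1}
    - {"slide": [0, -0.045, 0.0005], "roll": 0.0, "gripper": 1}
    - {"slide": [0, -0.05, 0.0005], "roll": 0.0, "gripper": 1}
    - {"slide": [0, -0.053, 0.0005], "roll": 0.0, "gripper": 1}

```text
t: 13.7
tcp_pos: [0.534, 0.0005, 0.087]
ee_rot: [0.0, 0.991, 0.137, 0.001]
contact_force: [1.4, -4.4, 6.2]
gripper_width: 0.0203
```

Emit:
play_rows:
  deltas:
    - {"slide": [0, -0.001, 0], "roll": 0.0, "gripper": 1}
    - {"slide": [0, -0.002, 0], "roll": 0.0, "gripper": 1}
    - {"slide": [0, -0.002, 0], "roll": 0.0, "gripper": 1}

```text
t: 14.0
tcp_pos: [0.5335, 0.0021, 0.087]
ee_rot: [0.0, 0.991, 0.137, 0.001]
contact_force: [-0.2, -3.1, 6.2]
gripper_width: 0.0204
```

Run:
```python
from h import *
s,R,_=st(); c=ice(s,R)
```

```text
t 14.0 tcp [0.5335 0.0021 0.087 ] yaw 15.71 F [-0.24 -3.07  6.18] T [-0.69 -0.05  0.02] w 0.0204 j7 -0.26
blob 58 [ 0.01  -0.026  0.028] [ 0.001 -0.036  0.023] [ 0.019 -0.016  0.033]
blob 114 [ 0.042 -0.014  0.027] [ 0.032 -0.038  0.022] [0.052 0.007 0.033]
blob 59 [-0.016  0.021  0.028] [-0.025  0.011  0.023] [-0.006  0.03   0.032]
blob 59 [0.012 0.023 0.028] [0.002 0.013 0.022] [0.022 0.032 0.032]
blob 55 [0.041 0.024 0.027] [0.033 0.015 0.022] [0.052 0.034 0.031]
```

Emit:
play_rows:
  deltas:
    - {"slide": [0, -0.002, 0], "roll": 0.0, "gripper": 1}
    - {"slide": [0, -0.002, -0.001], "roll": 0.0, "gripper": 1}
    - {"slide": [0, -0.002, -0.003], "roll": 0.0, "gripper": 1}
    - {"slide": [0, -0.002, -0.005], "roll": 0.0, "gripper": 1}
    - {"slide": [0, -0.002, -0.005], "roll": 0.0, "gripper": 1}
    - {"slide": [0, 0.0, -0.005], "roll": 0.0, "gripper": 1}
    - {"slide": [0, 0.004, -0.005], "roll": 0.0, "gripper": 1}
    - {"slide": [0, 0.01, -0.005], "roll": 0.0, "gripper": 1}

```text
t: 14.85
tcp_pos: [0.5354, -0.0076, 0.0912]
ee_rot: [-0.0, 0.991, 0.137, -0.0]
contact_force: [-0.1, -1.1, -3.4]
gripper_width: 0.0202
```

Emit:
play_rows:
  deltas:
    - {"slide": [0, 0.008, 0], "roll": 0.0, "gripper": 1}
    - {"slide": [0, 0.018, 0], "roll": 0.0, "gripper": 1}
    - {"slide": [0, 0.03, 0], "roll": 0.0, "gripper": 1}
    - {"slide": [0, 0.042, 0], "roll": 0.0, "gripper": 1}
    - {"slide": [0, 0.054, 0], "roll": 0.0, "gripper": 1}
    - {"slide": [0, 0.065, 0], "roll": 0.0, "gripper": 1}
    - {"slide": [0, 0.074, 0], "roll": 0.0, "gripper": 1}
    - {"slide": [0, 0.08, 0], "roll": 0.0, "gripper": 1}

```text
t: 15.65
tcp_pos: [0.5572, -0.0856, 0.0912]
ee_rot: [0.0, 0.991, 0.136, -0.0]
contact_force: [-0.4, 1.0, -3.6]
gripper_width: 0.0204
```

Run:
```python
from h import *
s,R,_=st(); c=ice(s,R)
to((.5671-.2706*.12,-.1192+.9627*.12,.087,15.7))
```

```text
t 15.65 tcp [ 0.5572 -0.0856  0.0912] yaw 15.65 F [-0.44  1.04 -3.61] T [-0.21 -0.01  0.  ] w 0.0204 j7 -0.1
blob 60 [ 0.01  -0.026  0.028] [ 0.001 -0.035  0.022] [ 0.02  -0.016  0.032]
blob 58 [ 0.039 -0.028  0.027] [ 0.031 -0.037  0.022] [ 0.05  -0.013  0.033]
blob 104 [0.04  0.013 0.027] [ 0.03  -0.011  0.023] [0.05  0.034 0.033]
blob 56 [-0.017  0.021  0.028] [-0.026  0.012  0.023] [-0.006  0.031  0.033]
blob 61 [0.012 0.023 0.027] [0.002 0.014 0.024] [0.021 0.033 0.035]
t 15.7 tcp [ 0.5574 -0.0863  0.0912] yaw 15.61 F [ 0.24 -1.98 -3.85] T [-0.28 -0.13  0.04] w 0.0204 j7 -0.1
slide [0.0003, -0.0858, 0.0041] roll -0.0015
```

Emit:
play_rows:
  deltas:
    - {"slide": [0, -0.045, 0], "roll": 0.0, "gripper": 1}
    - {"slide": [0, -0.062, 0], "roll": 0.0, "gripper": 1}
    - {"slide": [0, -0.072, 0], "roll": 0.0, "gripper": 1}
    - {"slide": [0, -0.076, 0], "roll": 0.0, "gripper": 1}
    - {"slide": [0, -0.077, 0], "roll": 0.0, "gripper": 1}

```text
t: 16.2
tcp_pos: [0.5364, -0.0105, 0.0913]
ee_rot: [0.0, 0.991, 0.137, -0.0]
contact_force: [-0.2, -0.7, -3.6]
gripper_width: 0.0203
```

Run:
```python
from h import *
s,R,_=st(); c=ice(s,R)
to((.5671-.2706*.12,-.1192+.9627*.12,.087,15.7))
```

```text
t 16.2 tcp [ 0.5364 -0.0105  0.0913] yaw 15.71 F [-0.19 -0.68 -3.59] T [-0.2  -0.08 -0.03] w 0.0203 j7 -0.23
blob 53 [-0.025 -0.025  0.027] [-0.035 -0.036  0.022] [-0.016 -0.017  0.032]
blob 121 [ 0.018 -0.015  0.028] [ 0.004 -0.041  0.022] [0.031 0.007 0.033]
blob 125 [-0.004  0.024  0.028] [-0.027  0.011  0.023] [0.019 0.036 0.032]
blob 42 [0.047 0.027 0.026] [0.039 0.017 0.021] [0.056 0.036 0.029]
t 16.25 tcp [ 0.5364 -0.0108  0.0913] yaw 15.68 F [ 0.09 -0.12 -4.29] T [-0.12 -0.03 -0.  ] w 0.0203 j7 -0.23
slide [0.0002, -0.0074, 0.0043] roll -0.0003
```

Emit:
play_rows:
  deltas:
    - {"slide": [0, 0.003, 0], "roll": 0.0, "gripper": 1}
    - {"slide": [0, 0.01, 0], "roll": 0.0, "gripper": 1}
    - {"slide": [0, 0.02, 0], "roll": 0.0, "gripper": 1}
    - {"slide": [0, 0.033, 0], "roll": 0.0, "gripper": 1}
    - {"slide": [0, 0.047, 0], "roll": 0.0, "gripper": 1}
    - {"slide": [0, 0.06, 0], "roll": 0.0, "gripper": 1}
    - {"slide": [0, 0.071, 0], "roll": 0.0, "gripper": 1}
    - {"slide": [0, 0.078, 0], "roll": 0.0, "gripper": 1}

```text
t: 17.05
tcp_pos: [0.5576, -0.0871, 0.0912]
ee_rot: [0.0, 0.991, 0.136, -0.0]
contact_force: [-0.8, 0.3, -2.6]
gripper_width: 0.0203
```

Run:
```python
from h import *
s,R,_=st(); c=ice(s,R)
to((.5671-.2706*.12,-.1192+.9627*.12,.087,15.7))
```

```text
t 17.05 tcp [ 0.5576 -0.0871  0.0912] yaw 15.62 F [-0.79  0.33 -2.63] T [-0.12 -0.09  0.03] w 0.0203 j7 -0.1
blob 58 [-0.025 -0.026  0.028] [-0.034 -0.036  0.022] [-0.014 -0.016  0.033]
blob 129 [ 0.018 -0.015  0.028] [ 0.004 -0.04   0.022] [0.032 0.008 0.034]
blob 125 [-0.003  0.024  0.027] [-0.027  0.012  0.022] [0.019 0.036 0.031]
blob 19 [0.048 0.029 0.027] [0.042 0.019 0.024] [0.054 0.034 0.029]
t 17.1 tcp [ 0.5577 -0.0879  0.0911] yaw 15.58 F [ 1.37 -1.18 -2.85] T [-0.22 -0.08  0.02] w 0.0206 j7 -0.09
slide [0.0004, -0.0873, 0.0041] roll -0.0021
```

Emit:
play_rows:
  deltas:
    - {"slide": [0, -0.045, 0], "roll": 0.0, "gripper": 1}
    - {"slide": [0, -0.062, 0], "roll": 0.0, "gripper": 1}
    - {"slide": [0, -0.072, 0], "roll": 0.0, "gripper": 1}
    - {"slide": [0, -0.077, 0], "roll": 0.0, "gripper": 1}
    - {"slide": [0, -0.078, 0], "roll": 0.0, "gripper": 1}

```text
t: 17.6
tcp_pos: [0.5363, -0.0104, 0.0913]
ee_rot: [0.0, 0.991, 0.137, -0.0]
contact_force: [-0.5, -0.3, -4.1]
gripper_width: 0.0206
```

Run:
```python
from h import *
s,R,_=st(); c=ice(s,R); d=cap("scene")
a=cv2.resize(c["image"][230:320,320:450],None,fx=3.05,fy=3.05,interpolation=cv2.INTER_CUBIC)
b=cv2.resize(d["image"][205:300,210:340],None,fx=3.05,fy=3.05,interpolation=cv2.INTER_CUBIC)
h=min(a.shape[0],b.shape[0]); cv2.imwrite("pics/j2.png",np.hstack([a[:h],b[:h]]))
```

```text
t 17.6 tcp [ 0.5363 -0.0104  0.0913] yaw 15.72 F [-0.49 -0.32 -4.08] T [-0.17 -0.06 -0.02] w 0.0206 j7 -0.24
blob 58 [-0.01  -0.027  0.028] [-0.019 -0.037  0.024] [ 0.    -0.016  0.034]
blob 54 [ 0.03  -0.026  0.028] [ 0.02  -0.035  0.022] [ 0.039 -0.016  0.034]
blob 58 [0.005 0.001 0.028] [-0.004 -0.009  0.024] [0.015 0.011 0.033]
blob 62 [-0.014  0.025  0.027] [-0.023  0.015  0.022] [-0.004  0.035  0.032]
blob 66 [0.022 0.032 0.028] [0.012 0.021 0.022] [0.032 0.045 0.032]
blob 22 [0.049 0.026 0.026] [0.044 0.017 0.023] [0.056 0.034 0.03 ]
```

View pics/j2.png

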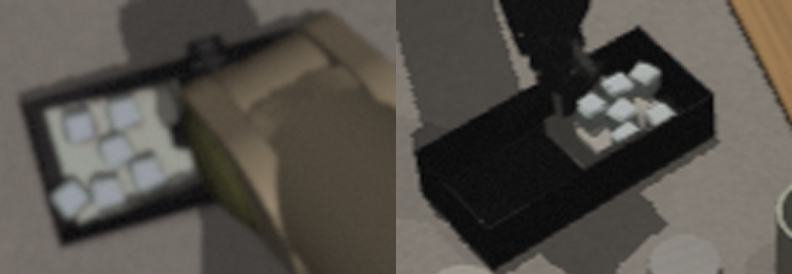

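Emit:
play_rows:
  deltas:
    - {"slide": [0, -0.003, 0], "roll": 0.0, "gripper": 1}
    - {"slide": [0, -0.007, 0], "roll": 0.0, "gripper": 1}
    - {"slide": [0, -0.011, 0], "roll": 0.0, "gripper": 1}
    - {"slide": [0, -0.013, 0], "roll": 0.0, "gripper": 1}
    - {"slide": [0, -0.014, 0], "roll": 0.0, "gripper": 1}
    - {"slide": [0, -0.014, 0], "roll": 0.0, "gripper": 1}
    - {"slide": [0, -0.012, 0], "roll": 0.0, "gripper": 1}
    - {"slide": [0, -0.007, 0], "roll": 0.0, "gripper": 1}

```text
t: 18.5
tcp_pos: [0.5344, -0.0035, 0.0913]
ee_rot: [-0.0, 0.991, 0.137, 0.0]
contact_force: [-0.1, -0.5, -3.3]
gripper_width: 0.0201
```

Emit:
play_rows:
  deltas:
    - {"slide": [0, 0.007, 0], "roll": 0.0, "gripper": 1}
    - {"slide": [0, 0.016, 0], "roll": 0.0, "gripper": 1}
    - {"slide": [0, 0.026, 0], "roll": 0.0, "gripper": 1}
    - {"slide": [0, 0.036, 0], "roll": 0.0, "gripper": 1}
    - {"slide": [0, 0.046, 0], "roll": 0.0, "gripper": 1}
    - {"slide": [0, 0.055, 0], "roll": 0.0, "gripper": 1}
    - {"slide": [0, 0.062, 0], "roll": 0.0, "gripper": 1}
    - {"slide": [0, 0.066, 0], "roll": 0.0, "gripper": 1}

```text
t: 19.3
tcp_pos: [0.5523, -0.0681, 0.0912]
ee_rot: [0.0, 0.991, 0.136, -0.0]
contact_force: [-0.2, 0.4, -3.4]
gripper_width: 0.0202
```

Run:
```python
from h import *
s,R,_=st(); c=ice(s,R)
to((.5671-.2706*.12,-.1192+.9627*.12,.087,15.7))
```

```text
t 19.3 tcp [ 0.5523 -0.0681  0.0912] yaw 15.65 F [-0.22  0.4  -3.36] T [-0.15 -0.04 -0.03] w 0.0202 j7 -0.13
blob 58 [-0.009 -0.026  0.028] [-0.018 -0.036  0.021] [ 0.    -0.017  0.032]
blob 63 [ 0.03  -0.025  0.027] [ 0.02  -0.035  0.024] [ 0.04  -0.016  0.031]
blob 57 [0.006 0.001 0.028] [-0.003 -0.009  0.023] [0.015 0.011 0.033]
blob 58 [-0.014  0.026  0.028] [-0.023  0.016  0.024] [-0.004  0.035  0.032]
blob 58 [0.014 0.033 0.028] [0.003 0.022 0.022] [0.023 0.045 0.032]
blob 59 [0.041 0.029 0.027] [0.031 0.02  0.022] [0.051 0.039 0.032]
t 19.35 tcp [ 0.5524 -0.0685  0.0912] yaw 15.63 F [ 1.11 -1.61 -3.08] T [-0.17 -0.06 -0.  ] w 0.0203 j7 -0.13
slide [0.0004, -0.0672, 0.0042] roll -0.0012
```

Six aboard again; a medium forward jerk to shift them back.

Emit:
play_rows:
  deltas:
    - {"slide": [0, -0.03, 0], "roll": 0.0, "gripper": 1}
    - {"slide": [0, -0.045, 0], "roll": 0.0, "gripper": 1}
    - {"slide": [0, -0.054, 0], "roll": 0.0, "gripper": 1}
    - {"slide": [0, -0.059, 0], "roll": 0.0, "gripper": 1}
    - {"slide": [0, -0.06, 0], "roll": 0.0, "gripper": 1}

```text
t: 19.85
tcp_pos: [0.536, -0.0089, 0.0913]
ee_rot: [0.0, 0.991, 0.137, -0.0]
contact_force: [0.2, -1.0, -3.2]
gripper_width: 0.0202
```

Run:
```python
from h import *
s,R,_=st(); c=ice(s,R)
to((.5671-.2706*.12,-.1192+.9627*.12,.087,15.7))
```

```text
t 19.85 tcp [ 0.536  -0.0089  0.0913] yaw 15.77 F [ 0.16 -0.95 -3.18] T [-0.18 -0.05  0.01] w 0.0202 j7 -0.24
blob 53 [-0.028 -0.026  0.028] [-0.039 -0.036  0.023] [-0.02  -0.016  0.034]
blob 60 [ 0.011 -0.026  0.028] [ 0.002 -0.036  0.023] [ 0.021 -0.017  0.034]
blob 55 [-0.012  0.002  0.028] [-0.021 -0.009  0.023] [-0.002  0.012  0.031]
blob 55 [-0.033  0.025  0.028] [-0.041  0.015  0.025] [-0.023  0.035  0.034]
blob 54 [-0.004  0.03   0.028] [-0.014  0.02   0.023] [0.005 0.039 0.032]
blob 59 [0.043 0.029 0.027] [0.033 0.02  0.022] [0.053 0.039 0.032]
t 19.9 tcp [ 0.536  -0.0093  0.0913] yaw 15.73 F [-1.45  1.12 -3.79] T [-0.16 -0.08 -0.02] w 0.0205 j7 -0.24
slide [0.0002, -0.0058, 0.0043] roll 0.0005
```

Emit:
play_rows:
  deltas:
    - {"slide": [0, 0.003, 0], "roll": 0.0, "gripper": 1}
    - {"slide": [0, 0.009, 0], "roll": 0.0, "gripper": 1}
    - {"slide": [0, 0.017, 0], "roll": 0.0, "gripper": 1}
    - {"slide": [0, 0.025, 0], "roll": 0.0, "gripper": 1}
    - {"slide": [0, 0.031, 0], "roll": 0.0, "gripper": 1}
    - {"slide": [0, 0.034, 0], "roll": 0.0, "gripper": 1}
    - {"slide": [0, 0.034, 0], "roll": 0.0, "gripper": 1}
    - {"slide": [0, 0.004, 0], "roll": 0.0, "gripper": 1}

```text
t: 20.7
tcp_pos: [0.5378, -0.0169, 0.091]
ee_rot: [0.001, 0.991, 0.134, 0.0]
contact_force: [0.2, 1.2, -3.3]
gripper_width: 0.0202
```

Emit:
play_rows:
  deltas:
    - {"slide": [0, 0, 0], "roll": 0.0, "gripper": 1}
    - {"slide": [0, 0, 0], "roll": 0.0, "gripper": 1}
    - {"slide": [0, 0.003, 0], "roll": 0.0, "gripper": 1}
    - {"slide": [0, 0.01, 0], "roll": 0.0, "gripper": 1}
    - {"slide": [0, 0.019, 0], "roll": 0.0, "gripper": 1}
    - {"slide": [0, 0.028, 0], "roll": 0.0, "gripper": 1}
    - {"slide": [0, 0.034, 0], "roll": 0.0, "gripper": 1}
    - {"slide": [0, 0.036, 0], "roll": 0.0, "gripper": 1}

```text
t: 21.5
tcp_pos: [0.5469, -0.0494, 0.0912]
ee_rot: [0.0, 0.991, 0.136, -0.0]
contact_force: [-0.7, -0.0, -3.1]
gripper_width: 0.0206
```

Run:
```python
from h import *
s,R,_=st(); c=ice(s,R)
to((.5671-.2706*.12,-.1192+.9627*.12,.087,15.7))
```

```text
t 21.5 tcp [ 0.5469 -0.0494  0.0912] yaw 15.59 F [-0.73 -0.01 -3.09] T [-0.12 -0.02 -0.01] w 0.0206 j7 -0.17
blob 52 [-0.014 -0.027  0.028] [-0.023 -0.037  0.024] [-0.005 -0.017  0.032]
blob 120 [ 0.012 -0.014  0.028] [-0.    -0.036  0.021] [0.024 0.01  0.033]
blob 59 [-0.01   0.025  0.028] [-0.021  0.015  0.021] [-0.001  0.035  0.033]
blob 60 [0.016 0.029 0.028] [0.006 0.019 0.023] [0.026 0.039 0.032]
t 21.55 tcp [ 0.5469 -0.0491  0.0912] yaw 15.61 F [ 0.4  -0.05 -2.33] T [-0.14  0.01  0.04] w 0.0205 j7 -0.17
slide [0.0004, -0.0471, 0.0041] roll -0.0016
```

Emit:
play_rows:
  deltas:
    - {"slide": [0, 0, -0.003], "roll": 0.0, "gripper": 1}
    - {"slide": [0, 0, -0.009], "roll": 0.0, "gripper": 1}
    - {"slide": [0, 0, -0.018], "roll": 0.0, "gripper": 1}
    - {"slide": [0, 0, -0.03], "roll": 0.0, "gripper": 1}
    - {"slide": [0, 0, -0.044], "roll": 0.0, "gripper": 1}
    - {"slide": [0, 0, -0.058], "roll": 0.0, "gripper": 1}
    - {"slide": [0, 0, -0.07], "roll": 0.0, "gripper": 1}
    - {"slide": [0, 0, -0.078], "roll": 0.0, "gripper": 1}

```text
t: 22.35
tcp_pos: [0.5471, -0.0478, 0.1709]
ee_rot: [0.0, 0.991, 0.137, 0.001]
contact_force: [1.1, -0.5, -3.6]
gripper_width: 0.0202
```

Emit:
play_rows:
  deltas:
    - {"slide": [0, 0, -0.003], "roll": 0.0, "gripper": 1}
    - {"slide": [0, 0, -0.004], "roll": 0.0, "gripper": 1}
    - {"slide": [0, 0, -0.004], "roll": 0.0, "gripper": 1}

```text
t: 22.65
tcp_pos: [0.5465, -0.0479, 0.173]
ee_rot: [-0.0, 0.991, 0.137, -0.0]
contact_force: [-0.5, -0.3, -3.4]
gripper_width: 0.0205
```

Run:
```python
from h import *
s,R,_=st(); c=ice(s,R)
to((.532,-.3726,.172,15.7))
```

```text
t 22.65 tcp [ 0.5465 -0.0479  0.173 ] yaw 15.7 F [-0.49 -0.27 -3.36] T [-0.12 -0.04 -0.01] w 0.0205 j7 -0.08
blob 75 [-0.013 -0.027  0.028] [-0.024 -0.037  0.024] [-0.003 -0.017  0.033]
blob 74 [ 0.015 -0.027  0.027] [ 0.004 -0.037  0.023] [ 0.024 -0.017  0.032]
blob 71 [ 0.01  -0.     0.028] [ 0.    -0.011  0.023] [0.02  0.01  0.032]
blob 152 [0.003 0.027 0.028] [-0.021  0.015  0.022] [0.026 0.04  0.032]
t 22.7 tcp [ 0.5465 -0.0479  0.1728] yaw 15.7 F [-0.66 -0.3  -3.22] T [-0.09 -0.   -0.02] w 0.0204 j7 -0.08
slide [-0.1018, 0.3087, 0.0008] roll 0.0
```

Emit:
play_rows:
  deltas:
    - {"slide": [-0.001, 0.003, 0], "roll": 0.0, "gripper": 1}
    - {"slide": [-0.003, 0.009, 0], "roll": 0.0, "gripper": 1}
    - {"slide": [-0.006, 0.017, 0], "roll": 0.0, "gripper": 1}
    - {"slide": [-0.0095, 0.0285, 0], "roll": 0.0, "gripper": 1}
    - {"slide": [-0.014, 0.043, 0], "roll": 0.0, "gripper": 1}
    - {"slide": [-0.0195, 0.059, 0], "roll": 0.0, "gripper": 1}
    - {"slide": [-0.0255, 0.077, 0], "roll": 0.0, "gripper": 1}
    - {"slide": [-0.032, 0.096, 0], "roll": 0.0, "gripper": 1}

```text
t: 23.5
tcp_pos: [0.5417, -0.151, 0.1732]
ee_rot: [0.0, 0.991, 0.136, -0.0]
contact_force: [0.0, 0.2, -2.8]
gripper_width: 0.0204
```

Emit:
play_rows:
  deltas:
    - {"slide": [-0.006, 0.019, 0], "roll": 0.0, "gripper": 1}
    - {"slide": [-0.0125, 0.038, 0], "roll": 0.0, "gripper": 1}
    - {"slide": [-0.019, 0.057, 0], "roll": 0.0, "gripper": 1}
    - {"slide": [-0.025, 0.076, 0], "roll": 0.0, "gripper": 1}
    - {"slide": [-0.031, 0.095, 0], "roll": 0.0, "gripper": 1}
    - {"slide": [-0.0375, 0.114, 0], "roll": 0.0, "gripper": 1}
    - {"slide": [-0.0435, 0.132, 0], "roll": 0.0, "gripper": 1}
    - {"slide": [-0.049, 0.149, 0], "roll": 0.0, "gripper": 1}

```text
t: 24.3
tcp_pos: [0.5342, -0.3081, 0.1731]
ee_rot: [0.0, 0.991, 0.136, -0.0]
contact_force: [1.0, -0.0, -3.3]
gripper_width: 0.0201
```

Emit:
play_rows:
  deltas:
    - {"slide": [-0.005, 0.015, 0], "roll": 0.0, "gripper": 1}
    - {"slide": [-0.0095, 0.029, 0], "roll": 0.0, "gripper": 1}
    - {"slide": [-0.0135, 0.041, 0], "roll": 0.0, "gripper": 1}
    - {"slide": [-0.0165, 0.051, 0], "roll": 0.0, "gripper": 1}
    - {"slide": [-0.019, 0.058, 0], "roll": 0.0, "gripper": 1}
    - {"slide": [-0.0205, 0.062, 0], "roll": 0.0, "gripper": 1}
    - {"slide": [-0.021, 0.0635, 0], "roll": 0.0, "gripper": 1}
    - {"slide": [-0.021, 0.0635, 0], "roll": 0.0, "gripper": 1}

```text
t: 25.1
tcp_pos: [0.5322, -0.3722, 0.1733]
ee_rot: [-0.0, 0.991, 0.137, -0.0]
contact_force: [0.9, 0.1, -2.4]
gripper_width: 0.0202
```

Run:
```python
from h import *
s,R,_=st(); c=ice(s,R); W=pts(c)
to((.532,-.3726,.172,15.7))
d=cap("scene"); 
a=cv2.resize(c["image"][200:340,430:600],None,fx=2.3,fy=2.3,interpolation=cv2.INTER_CUBIC)
b=cv2.resize(d["image"][190:330,80:250],None,fx=2.3,fy=2.3,interpolation=cv2.INTER_CUBIC)
cv2.imwrite("pics/bowl1.png",np.hstack([a,b]))
```

```text
t 25.1 tcp [ 0.5322 -0.3722  0.1733] yaw 15.72 F [ 0.86  0.08 -2.38] T [-0.1  -0.05  0.02] w 0.0202 j7 0.47
blob 151 [ 0.002 -0.027  0.028] [-0.022 -0.041  0.023] [ 0.026 -0.017  0.033]
blob 228 [0.007 0.019 0.028] [-0.019 -0.011  0.021] [0.029 0.039 0.033]
t 25.15 tcp [ 0.5322 -0.3719  0.1733] yaw 15.74 F [-0.08 -0.13 -3.25] T [-0.11 -0.05  0.03] w 0.0202 j7 0.47
slide [-0.0004, 0.0006, 0.0013] roll 0.0006
```

View pics/bowl1.png

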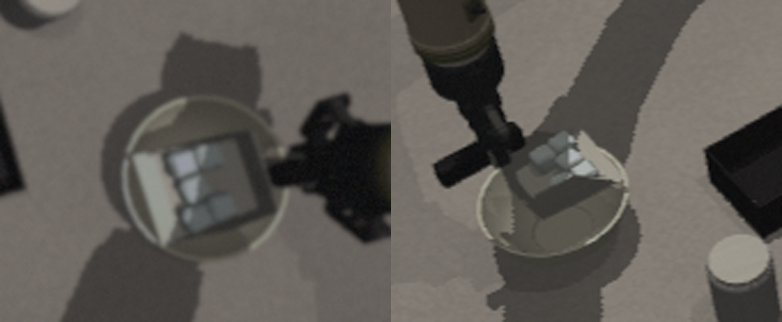

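Emit:
play_rows:
  deltas:
    - {"slide": [0, 0.05, 0], "roll": 0.0, "gripper": 1}
    - {"slide": [0, 0.1, 0], "roll": 0.0, "gripper": 1}
    - {"slide": [0, 0.15, 0], "roll": 0.0, "gripper": 1}
    - {"slide": [0, 0.185, 0], "roll": 0.0, "gripper": 1}
    - {"slide": [0, 0.2, 0], "roll": 0.0, "gripper": 1}
    - {"slide": [0, 0.2, 0], "roll": 0.0, "gripper": 1}
    - {"slide": [0, 0.2, 0], "roll": 0.0, "gripper": 1}

```text
t: 25.9
tcp_pos: [0.5864, -0.5637, 0.1728]
ee_rot: [-0.001, 0.991, 0.137, -0.0]
contact_force: [0.2, 1.3, -2.0]
gripper_width: 0.0202
```

Run:
```python
from h import *
s,R,_=st(); c=cap("top"); W=pts(c)
cv2.imwrite("pics/bowl2.png",cv2.resize(c["image"][200:350,310:640],None,fx=2.4,fy=2.4,interpolation=cv2.INTER_CUBIC))
```

```text
t 25.9 tcp [ 0.5864 -0.5637  0.1728] yaw 15.74 F [ 0.17  1.34 -2.01] T [-0.05 -0.06  0.01] w 0.0202 j7 0.71
```

View pics/bowl2.png

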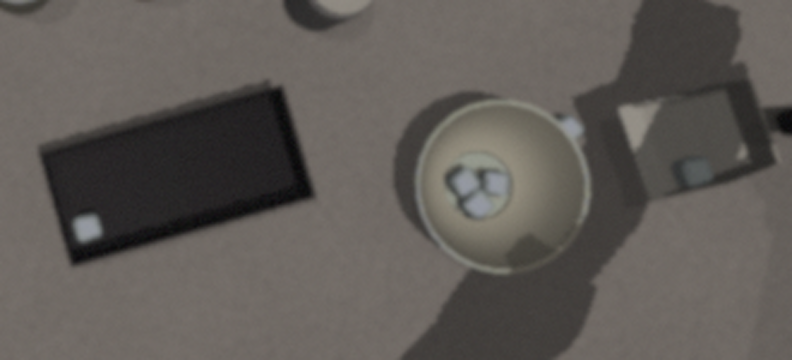

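Run:
```python
from h import *
s,R,_=st(); c=ice(s,R); W=pts(c); im=c["image"]
m=np.zeros((480,640),bool); m[235:270,535:562]=1
d=np.hypot(W[...,0]-.5204,W[...,1]+.3302)
m&=(W[...,2]>.015)&(W[...,2]<.04)&(d>.085); p=W[m]; print(len(p),p.mean(0).round(4),p.min(0).round(4),p.max(0).round(4))
m=np.zeros((480,640),bool); m[230:325,470:565]=1; m&=(W[...,2]>.06)&(W[...,2]<.08)
print(cv2.minEnclosingCircle(W[m][:,:2].astype(np.float32)))
```

```text
t 25.95 tcp [ 0.5866 -0.5631  0.1731] yaw 15.79 F [ 0.56  0.68 -2.62] T [-0.05 -0.02  0.05] w 0.0206 j7 0.71
blob 18 [-0.053 -0.006  0.029] [-0.055 -0.021  0.025] [-0.052  0.007  0.034]
blob 93 [0.014 0.032 0.027] [0.003 0.021 0.021] [0.024 0.046 0.033]
54 [ 0.5827 -0.4234  0.0262] [ 0.57   -0.4349  0.0192] [ 0.5932 -0.4117  0.0323]
((0.5202060341835022, -0.33004432916641235), 0.08838970214128494)
```

Emit:
play_rows:
  deltas:
    - {"slide": [0, -0.008, 0.001], "roll": 0.0, "gripper": 1}
    - {"slide": [0, -0.025, 0.003], "roll": 0.0, "gripper": 1}
    - {"slide": [0, -0.05, 0.005], "roll": 0.0, "gripper": 1}
    - {"slide": [0, -0.083, 0.005], "roll": 0.0, "gripper": 1}
    - {"slide": [0, -0.121, 0.005], "roll": 0.0, "gripper": 1}
    - {"slide": [0, -0.08, 0.005], "roll": 0.0, "gripper": 1}
    - {"slide": [0, -0.062, 0.005], "roll": 0.0, "gripper": 1}
    - {"slide": [0, -0.06, 0.005], "roll": 0.0, "gripper": 1}

```text
t: 26.8
tcp_pos: [0.5695, -0.5088, 0.1686]
ee_rot: [0.001, 0.991, 0.136, -0.0]
contact_force: [-0.3, -0.2, -2.4]
gripper_width: 0.0202
```

```bash
cat >> h.py <<'E'
def whites(c=None):
    "ice-like blobs on bowl floor / counter"
    c=c or cap("top"); W=pts(c); d=np.hypot(W[...,0]-.5203,W[...,1]+.3301)
    for nm,m in dict(bowl=(d<.07)&(W[...,2]>.022)&(W[...,2]<.06)&(c["image"].min(-1)>120),counter=(d>.092)&(W[...,2]>.018)&(W[...,2]<.034)&(W[...,0]>.3)&(W[...,0]<.9)&(W[...,1]<.15)&(W[...,1]>-.65)).items():
        m=cv2.morphologyEx(m.astype(np.uint8),cv2.MORPH_OPEN,np.ones((3,3))); n,l,q,ce=cv2.connectedComponentsWithStats(m,connectivity=4)
        for i in range(1,n):
            if q[i,4]>15: print(nm,q[i,4],W[l==i].mean(0).round(3),ce[i].round(0))
    return c
E
python3 - <<'E'
from h import *
s,R,_=st(); c=ice(s,R); whites(c)
E
```

```text
t 26.8 tcp [ 0.5695 -0.5088  0.1686] yaw 15.62 F [-0.33 -0.17 -2.36] T [-0.14 -0.03  0.  ] w 0.0202 j7 0.64
bowl 65 [ 0.526 -0.308  0.034] [504. 275.]
bowl 81 [ 0.528 -0.338  0.033] [516. 274.]
bowl 75 [ 0.501 -0.322  0.033] [510. 285.]
bowl 50 [ 0.502 -0.356  0.039] [524. 284.]
counter 29 [0.483 0.094 0.029] [343. 292.]
counter 32 [0.474 0.08  0.03 ] [349. 296.]
```

Run:
```python
from h import *
to((.6656,-.5472,.17,33.8),(.6656,-.5472,.095,33.8))
```

```text
t 26.85 tcp [ 0.5697 -0.5075  0.1685] yaw 15.65 F [-0.85 -1.29 -2.15] T [-0.03 -0.07  0.02] w 0.0207 j7 0.64
slide [0.0817, 0.0641, -0.0015] roll -0.3167
slide [0.0817, 0.064, 0.0735] roll -0.3167
```

Emit:
play_rows:
  deltas:
    - {"slide": [0.02, 0.03, 0], "roll": -0.08, "gripper": 1}
    - {"slide": [0.05, 0.055, 0], "roll": -0.16, "gripper": 1}
    - {"slide": [0.075, 0.064, 0], "roll": -0.26, "gripper": 1}
    - {"slide": [0.082, 0.064, 0], "roll": -0.317, "gripper": 1}
    - {"slide": [0.082, 0.064, 0.03], "roll": -0.317, "gripper": 1}
    - {"slide": [0.082, 0.064, 0.06], "roll": -0.317, "gripper": 1}
    - {"slide": [0.082, 0.064, 0.0735], "roll": -0.317, "gripper": 1}
    - {"slide": [0.082, 0.064, 0.0735], "roll": -0.317, "gripper": 1}

```text
t: 27.65
tcp_pos: [0.6652, -0.5447, 0.0923]
ee_rot: [-0.002, 0.956, 0.292, -0.001]
contact_force: [-1.0, -0.8, -2.3]
gripper_width: 0.0204
```

Run:
```python
from h import *
to((.6656,-.5472,.083,33.8)); c=whites()
cv2.imwrite("pics/rec.png",cv2.resize(c["image"][220:340,460:640],None,fx=4,fy=4,interpolation=cv2.INTER_CUBIC))
```

```text
t 27.65 tcp [ 0.6652 -0.5447  0.0923] yaw 33.93 F [-1.05 -0.78 -2.33] T [-0.1  -0.03  0.04] w 0.0204 j7 0.9
slide [-0.001, 0.0023, 0.0092] roll 0.0023
bowl 69 [ 0.529 -0.34   0.033] [516. 273.]
bowl 141 [ 0.512 -0.315  0.032] [507. 280.]
bowl 63 [ 0.501 -0.349  0.036] [521. 285.]
counter 26 [ 0.672 -0.524  0.025] [586. 217.]
counter 23 [ 0.65  -0.54   0.026] [593. 225.]
counter 51 [ 0.583 -0.424  0.026] [548. 252.]
counter 16 [ 0.579 -0.501  0.027] [579. 254.]
counter 64 [0.478 0.091 0.03 ] [344. 294.]
```

View pics/rec.png

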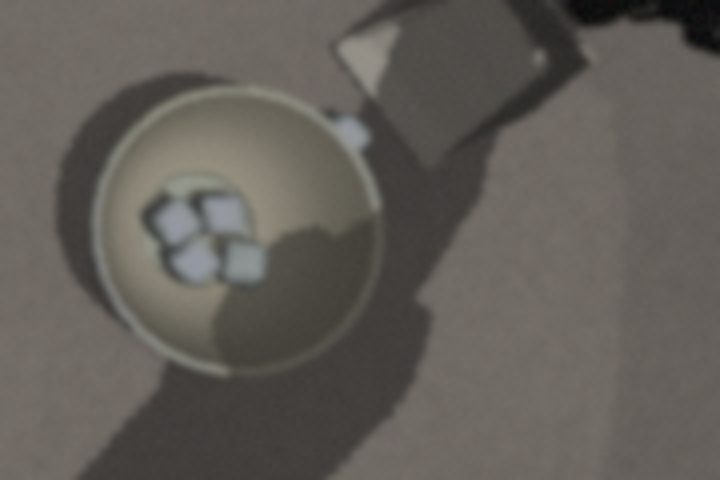

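Emit:
play_rows:
  deltas:
    - {"slide": [0, 0.002, 0.004], "roll": 0.0, "gripper": 1}
    - {"slide": [0, 0.002, 0.007], "roll": 0.0, "gripper": 1}
    - {"slide": [0, 0.002, 0.009], "roll": 0.0, "gripper": 1}
    - {"slide": [0, 0.002, 0.01], "roll": 0.0, "gripper": 1}
    - {"slide": [0, 0.002, 0.01], "roll": 0.0, "gripper": 1}

```text
t: 28.2
tcp_pos: [0.6673, -0.5484, 0.0849]
ee_rot: [0.0, 0.957, 0.291, 0.0]
contact_force: [-0.2, 0.5, -1.9]
gripper_width: 0.0207
```

Emit:
play_rows:
  deltas:
    - {"slide": [0, 0, 0.001], "roll": 0.0, "gripper": 1}
    - {"slide": [0, 0, 0.0015], "roll": 0.0, "gripper": 1}
    - {"slide": [0, 0, 0.002], "roll": 0.0, "gripper": 1}
    - {"slide": [0, 0, 0.002], "roll": 0.0, "gripper": 1}

```text
t: 28.6
tcp_pos: [0.6674, -0.5485, 0.0832]
ee_rot: [0.0, 0.957, 0.291, 0.0]
contact_force: [-1.1, 0.8, 1.2]
gripper_width: 0.0202
```

Emit:
play_rows:
  deltas:
    - {"slide": [0, -0.006, 0.0005], "roll": 0.0, "gripper": 1}
    - {"slide": [0, -0.014, 0.0005], "roll": 0.0, "gripper": 1}
    - {"slide": [0, -0.022, 0.0005], "roll": 0.0, "gripper": 1}
    - {"slide": [0, -0.03, 0.0005], "roll": 0.0, "gripper": 1}
    - {"slide": [0, -0.038, 0.0005], "roll": 0.0, "gripper": 1}
    - {"slide": [0, -0.046, 0.0005], "roll": 0.0, "gripper": 1}
    - {"slide": [0, -0.052, 0.0005], "roll": 0.0, "gripper": 1}
    - {"slide": [0, -0.054, 0.0005], "roll": 0.0, "gripper": 1}

```text
t: 29.4
tcp_pos: [0.6372, -0.5029, 0.0831]
ee_rot: [0.0, 0.957, 0.291, 0.0]
contact_force: [3.0, -3.7, 5.7]
gripper_width: 0.0204
```

Run:
```python
from h import *
s,R,_=st()
for n in("scene","top"):
    print(n); c=ice(s,R,n)
W=pts(cap("top")); m=np.zeros((480,640),bool); m[230:325,460:575]=1; m&=(W[...,2]>.06)&(W[...,2]<.08)
x=W[m]; m2=np.hypot(x[:,0]-.52,x[:,1]+.33)<.11; print(cv2.minEnclosingCircle(x[m2][:,:2].astype(np.float32)))
```

```text
t 29.4 tcp [ 0.6372 -0.5029  0.0831] yaw 33.89 F [ 3.04 -3.73  5.71] T [-0.53 -0.4  -0.03] w 0.0204 j7 0.84
scene
blob 26 [0.063 0.001 0.026] [ 0.054 -0.006  0.022] [0.072 0.01  0.029]
top
((0.520938515663147, -0.3300049304962158), 0.08878946304321289)
```

Emit:
play_rows:
  deltas:
    - {"slide": [0, -0.005, 0], "roll": 0.0, "gripper": 1}
    - {"slide": [0, -0.011, 0], "roll": 0.0, "gripper": 1}
    - {"slide": [0, -0.016, 0], "roll": 0.0, "gripper": 1}
    - {"slide": [0, -0.021, 0], "roll": 0.0, "gripper": 1}
    - {"slide": [0, -0.024, 0], "roll": 0.0, "gripper": 1}
    - {"slide": [0, -0.024, 0], "roll": 0.0, "gripper": 1}

```text
t: 30.15
tcp_pos: [0.6238, -0.4831, 0.0831]
ee_rot: [0.0, 0.957, 0.291, 0.0]
contact_force: [1.2, -2.1, 7.6]
gripper_width: 0.0204
```

```bash
cat >> h.py <<'E'
def bowlc(c=None):
    W=pts(c or cap("top")); m=np.zeros((480,640),bool); m[225:330,450:580]=1; m&=(W[...,2]>.06)&(W[...,2]<.08)
    x=W[m]; x=x[np.hypot(x[:,0]-.52,x[:,1]+.33)<.12]; print("bowl",cv2.minEnclosingCircle(x[:,:2].astype(np.float32)))
E
python3 - <<'E'
from h import *
s,R,_=st()
for n in("scene","top"):
    print(n); c=ice(s,R,n)
bowlc(c)
E
```

```text
t 30.15 tcp [ 0.6238 -0.4831  0.0831] yaw 33.88 F [ 1.23 -2.14  7.6 ] T [-0.25 -0.13 -0.02] w 0.0204 j7 0.81
scene
blob 35 [ 0.033 -0.001  0.03 ] [ 0.025 -0.008  0.023] [0.043 0.011 0.036]
top
blob 144 [0.062 0.003 0.028] [ 0.051 -0.046  0.022] [0.077 0.047 0.036]
bowl ((0.5206853151321411, -0.33013856410980225), 0.08835755288600922)
```

Emit:
play_rows:
  deltas:
    - {"slide": [0, -0.003, 0], "roll": 0.0, "gripper": 1}
    - {"slide": [0, -0.005, 0], "roll": 0.0, "gripper": 1}
    - {"slide": [0, -0.005, -0.001], "roll": 0.0, "gripper": 1}
    - {"slide": [0, -0.005, -0.003], "roll": 0.0, "gripper": 1}
    - {"slide": [0, -0.003, -0.004], "roll": 0.0, "gripper": 1}
    - {"slide": [0, 0.002, -0.004], "roll": 0.0, "gripper": 1}
    - {"slide": [0, 0.009, -0.004], "roll": 0.0, "gripper": 1}
    - {"slide": [0, 0.018, -0.004], "roll": 0.0, "gripper": 1}

```text
t: 31.05
tcp_pos: [0.6341, -0.499, 0.0859]
ee_rot: [-0.0, 0.957, 0.291, -0.0]
contact_force: [0.3, -0.3, -3.1]
gripper_width: 0.0205
```

Emit:
play_rows:
  deltas:
    - {"slide": [0, 0.01, 0], "roll": 0.0, "gripper": 1}
    - {"slide": [0, 0.02, 0], "roll": 0.0, "gripper": 1}
    - {"slide": [0, 0.03, 0], "roll": 0.0, "gripper": 1}
    - {"slide": [0, 0.04, 0], "roll": 0.0, "gripper": 1}
    - {"slide": [0, 0.05, 0], "roll": 0.0, "gripper": 1}
    - {"slide": [0, 0.058, 0], "roll": 0.0, "gripper": 1}
    - {"slide": [0, 0.063, 0], "roll": 0.0, "gripper": 1}
    - {"slide": [0, 0.065, 0], "roll": 0.0, "gripper": 1}

```text
t: 31.85
tcp_pos: [0.6703, -0.5529, 0.0861]
ee_rot: [-0.0, 0.957, 0.291, -0.0]
contact_force: [0.5, -0.0, -2.4]
gripper_width: 0.0202
```

Run:
```python
from h import *
s,R,_=st(); c=ice(s,R); whites(c); bowlc(c)
```

```text
t 31.85 tcp [ 0.6703 -0.5529  0.0861] yaw 33.85 F [ 0.51 -0.04 -2.4 ] T [-0.07 -0.08 -0.02] w 0.0202 j7 0.91
blob 50 [0.039 0.    0.027] [ 0.028 -0.009  0.022] [0.048 0.011 0.034]
bowl 65 [ 0.529 -0.339  0.032] [516. 273.]
bowl 60 [ 0.525 -0.31   0.033] [504. 275.]
bowl 75 [ 0.501 -0.32   0.033] [509. 285.]
bowl 67 [ 0.501 -0.349  0.037] [521. 285.]
counter 96 [ 0.655 -0.549  0.026] [597. 224.]
counter 67 [ 0.61  -0.462  0.028] [563. 241.]
counter 80 [0.476 0.087 0.03 ] [346. 295.]
bowl ((0.521120011806488, -0.33055922389030457), 0.08825058490037918)
```

Emit:
play_rows:
  deltas:
    - {"slide": [0, -0.038, 0], "roll": 0.0, "gripper": 1}
    - {"slide": [0, -0.054, 0], "roll": 0.0, "gripper": 1}
    - {"slide": [0, -0.063, 0], "roll": 0.0, "gripper": 1}
    - {"slide": [0, -0.067, 0], "roll": 0.0, "gripper": 1}
    - {"slide": [0, -0.067, 0], "roll": 0.0, "gripper": 1}

```text
t: 32.4
tcp_pos: [0.6329, -0.4972, 0.0866]
ee_rot: [0.0, 0.957, 0.291, 0.0]
contact_force: [0.2, 0.9, -2.9]
gripper_width: 0.0204
```

Run:
```python
from h import *
s,R,_=st(); c=ice(s,R)
b=np.array([.5210,-.3304]); p=s["tcp_pos"][:2]; u=-R[:2,1]; d=b-p; print("along",d@u,"lat",d@R[:2,0])
```

```text
t 32.4 tcp [ 0.6329 -0.4972  0.0866] yaw 33.86 F [ 0.21  0.94 -2.95] T [-0.09 -0.11  0.01] w 0.0204 j7 0.83
blob 62 [0.016 0.002 0.027] [ 0.005 -0.007  0.023] [0.026 0.012 0.032]
blob 49 [ 0.072 -0.01   0.028] [ 0.066 -0.028  0.022] [0.077 0.006 0.033]
blob 35 [0.073 0.021 0.03 ] [0.067 0.011 0.022] [0.078 0.034 0.035]
along 0.2008670338524371 lat -3.042328223240614e-05
```

Emit:
play_rows:
  deltas:
    - {"slide": [0, 0.004, 0], "roll": 0.0, "gripper": 1}
    - {"slide": [0, 0.011, 0], "roll": 0.0, "gripper": 1}
    - {"slide": [0, 0.019, 0], "roll": 0.0, "gripper": 1}
    - {"slide": [0, 0.028, -0.003], "roll": 0.0, "gripper": 1}
    - {"slide": [0, 0.035, -0.009], "roll": 0.0, "gripper": 1}
    - {"slide": [0, 0.04, -0.018], "roll": 0.0, "gripper": 1}
    - {"slide": [0, 0.042, -0.029], "roll": 0.0, "gripper": 1}
    - {"slide": [0, 0.042, -0.041], "roll": 0.0, "gripper": 1}

```text
t: 33.25
tcp_pos: [0.6564, -0.5319, 0.1285]
ee_rot: [0.0, 0.957, 0.291, 0.0]
contact_force: [-1.1, -0.1, -2.7]
gripper_width: 0.0205
```

Emit:
play_rows:
  deltas:
    - {"slide": [0, 0, -0.012], "roll": 0.0, "gripper": 1}
    - {"slide": [0, 0, -0.024], "roll": 0.0, "gripper": 1}
    - {"slide": [0, 0, -0.033], "roll": 0.0, "gripper": 1}
    - {"slide": [0, 0, -0.039], "roll": 0.0, "gripper": 1}
    - {"slide": [0, 0, -0.042], "roll": 0.0, "gripper": 1}
    - {"slide": [0, 0, -0.042], "roll": 0.0, "gripper": 1}

```text
t: 33.85
tcp_pos: [0.6562, -0.5317, 0.1696]
ee_rot: [0.0, 0.957, 0.291, 0.0]
contact_force: [0.8, -1.1, -2.3]
gripper_width: 0.0202
```

Run:
```python
from h import *
s,R,_=st(); c=ice(s,R)
b=np.array([.5210,-.3304]); p=s["tcp_pos"][:2]; u=-R[:2,1]; d=b-p; print("along",d@u,"lat",d@R[:2,0])
```

```text
t 33.85 tcp [ 0.6562 -0.5317  0.1696] yaw 33.86 F [ 0.79 -1.08 -2.28] T [-0.05 -0.05  0.03] w 0.0202 j7 0.91
blob 73 [0.016 0.002 0.027] [ 0.006 -0.007  0.023] [0.026 0.012 0.032]
along 0.24251558842700746 lat -4.865775024255133e-05
```

Same state as the successful dump; repeat it.

Emit:
play_rows:
  deltas:
    - {"slide": [0, -0.008, 0], "roll": 0.0, "gripper": 1}
    - {"slide": [0, -0.025, 0], "roll": 0.0, "gripper": 1}
    - {"slide": [0, -0.05, 0], "roll": 0.0, "gripper": 1}
    - {"slide": [0, -0.083, 0], "roll": 0.0, "gripper": 1}
    - {"slide": [0, -0.121, 0], "roll": 0.0, "gripper": 1}
    - {"slide": [0, -0.08, 0], "roll": 0.0, "gripper": 1}
    - {"slide": [0, -0.062, 0], "roll": 0.0, "gripper": 1}
    - {"slide": [0, -0.06, 0], "roll": 0.0, "gripper": 1}

```text
t: 34.7
tcp_pos: [0.6225, -0.4836, 0.1685]
ee_rot: [0.0, 0.957, 0.291, -0.0]
contact_force: [-0.9, -0.3, -2.9]
gripper_width: 0.0202
```

Run:
```python
from h import *
s,R,_=st(); c=ice(s,R); whites(c); bowlc(c)
to((.6562,-.5317,.2,33.8),(.5,-.1,.23,-30),(.4516,.303,.228,-69.5))
```

```text
t 34.7 tcp [ 0.6225 -0.4836  0.1685] yaw 33.78 F [-0.92 -0.34 -2.91] T [-0.09 -0.06 -0.  ] w 0.0202 j7 0.85
bowl 70 [ 0.534 -0.333  0.033] [514. 271.]
bowl 60 [ 0.525 -0.361  0.039] [526. 275.]
bowl 137 [ 0.512 -0.315  0.033] [506. 280.]
bowl 61 [ 0.499 -0.348  0.036] [520. 285.]
counter 74 [0.476 0.087 0.03 ] [346. 295.]
bowl ((0.5212637186050415, -0.3304232060909271), 0.08832816779613495)
t 34.75 tcp [ 0.6225 -0.4826  0.1685] yaw 33.8 F [ 1.29 -0.98 -2.09] T [-0.09 -0.04 -0.01] w 0.0201 j7 0.85
slide [0.0007, 0.0596, -0.0315] roll 0.0
slide [0.111, -0.3861, -0.0614] roll 1.1136
slide [0.295, -0.7479, -0.0593] roll 1.803
```

Emit:
play_rows:
  deltas:
    - {"slide": [0, 0, -0.04], "roll": 0.0, "gripper": 1}
    - {"slide": [0.005, -0.02, -0.06], "roll": 0.05, "gripper": 1}
    - {"slide": [0.015, -0.06, -0.06], "roll": 0.17, "gripper": 1}
    - {"slide": [0.025, -0.1, -0.06], "roll": 0.29, "gripper": 1}
    - {"slide": [0.04, -0.14, -0.06], "roll": 0.41, "gripper": 1}
    - {"slide": [0.05, -0.18, -0.06], "roll": 0.53, "gripper": 1}
    - {"slide": [0.06, -0.22, -0.06], "roll": 0.65, "gripper": 1}
    - {"slide": [0.075, -0.26, -0.06], "roll": 0.77, "gripper": 1}

```text
t: 35.55
tcp_pos: [0.538, -0.2223, 0.2292]
ee_rot: [-0.0, 0.996, -0.092, -0.0]
contact_force: [1.0, 1.0, -3.4]
gripper_width: 0.0203
```

Run:
```python
from h import *
to((.5,0,.23,-40),(.4516,.303,.228,-69.5))
```

```text
t 35.55 tcp [ 0.538  -0.2223  0.2292] yaw -10.57 F [ 1.04  1.04 -3.4 ] T [-0.03 -0.07 -0.07] w 0.0203 j7 -0.11
slide [-0.0781, -0.2116, -0.0007] roll 0.5137
slide [-0.1813, -0.5005, 0.0014] roll 1.0285
```

Emit:
play_rows:
  deltas:
    - {"slide": [-0.015, -0.042, 0], "roll": 0.1, "gripper": 1}
    - {"slide": [-0.03, -0.084, 0], "roll": 0.2, "gripper": 1}
    - {"slide": [-0.046, -0.126, 0], "roll": 0.3, "gripper": 1}
    - {"slide": [-0.062, -0.168, 0], "roll": 0.4, "gripper": 1}
    - {"slide": [-0.078, -0.21, 0], "roll": 0.5, "gripper": 1}
    - {"slide": [-0.092, -0.252, 0], "roll": 0.6, "gripper": 1}
    - {"slide": [-0.107, -0.294, 0], "roll": 0.7, "gripper": 1}
    - {"slide": [-0.122, -0.336, 0], "roll": 0.8, "gripper": 1}

```text
t: 36.35
tcp_pos: [0.4781, 0.13, 0.2293]
ee_rot: [0.0, 0.882, -0.472, -0.0]
contact_force: [0.3, -0.2, -2.1]
gripper_width: 0.0203
```

Run:
```python
from h import *
to((.4516,.303,.228,-69.5))
```

```text
t 36.35 tcp [0.4781 0.13   0.2293] yaw -56.31 F [ 0.34 -0.19 -2.09] T [-0.   -0.01 -0.04] w 0.0203 j7 -1.48
slide [-0.1587, -0.0739, 0.0014] roll 0.2302
```

Emit:
play_rows:
  deltas:
    - {"slide": [-0.04, -0.018, 0], "roll": 0.06, "gripper": 1}
    - {"slide": [-0.08, -0.037, 0], "roll": 0.12, "gripper": 1}
    - {"slide": [-0.12, -0.055, 0], "roll": 0.18, "gripper": 1}
    - {"slide": [-0.15, -0.07, 0], "roll": 0.23, "gripper": 1}
    - {"slide": [-0.158, -0.074, 0], "roll": 0.23, "gripper": 1}
    - {"slide": [-0.158, -0.074, 0], "roll": 0.23, "gripper": 1}
    - {"slide": [-0.158, -0.074, 0.03], "roll": 0.23, "gripper": 1}
    - {"slide": [-0.158, -0.074, 0.07], "roll": 0.23, "gripper": 1}

```text
t: 37.15
tcp_pos: [0.4542, 0.2994, 0.1602]
ee_rot: [-0.002, 0.822, -0.569, 0.001]
contact_force: [0.6, -0.1, -3.0]
gripper_width: 0.0203
```

Run:
```python
from h import *
to((.4516,.303,.098,-69.5))
```

```text
t 37.15 tcp [0.4542 0.2994 0.1602] yaw -69.35 F [ 0.65 -0.08 -2.97] T [-0.02 -0.03  0.02] w 0.0203 j7 -2.03
slide [-0.0043, 0.0014, 0.0622] roll 0.0026
```

Emit:
play_rows:
  deltas:
    - {"slide": [0, 0, 0.025], "roll": 0.0, "gripper": 1}
    - {"slide": [0, 0, 0.045], "roll": 0.0, "gripper": 1}
    - {"slide": [0, 0, 0.053], "roll": 0.0, "gripper": 1}
    - {"slide": [0, 0, 0.055], "roll": 0.0, "gripper": 1}
    - {"slide": [0, 0, 0.056], "roll": 0.0, "gripper": 1}
    - {"slide": [0, 0, 0.057], "roll": 0.0, "gripper": 1}
    - {"slide": [0, 0, 0.057], "roll": 0.0, "gripper": 1}

```text
t: 37.85
tcp_pos: [0.4535, 0.3007, 0.103]
ee_rot: [-0.001, 0.823, -0.568, 0.0]
contact_force: [-0.1, -0.1, -1.3]
gripper_width: 0.0205
```

Emit:
play_rows:
  deltas:
    - {"slide": [0, 0, 0.001], "roll": 0.0, "gripper": 1}
    - {"slide": [0, 0, 0.002], "roll": 0.0, "gripper": 1}
    - {"slide": [0, 0, 0.003], "roll": 0.0, "gripper": 1}
    - {"slide": [0, 0, 0.004], "roll": 0.0, "gripper": 1}
    - {"slide": [0, 0, 0.005], "roll": 0.0, "gripper": 1}
    - {"slide": [0, 0, 0.0055], "roll": 0.0, "gripper": 1}
    - {"slide": [0, 0, 0.0055], "roll": 0.0, "gripper": 1}

```text
t: 38.55
tcp_pos: [0.4531, 0.3006, 0.0979]
ee_rot: [-0.0, 0.823, -0.568, 0.0]
contact_force: [-4.1, -2.6, 15.6]
gripper_width: 0.0201
```

Down on the board. Open slowly with little force, then rise.

Emit:
play_rows:
  deltas:
    - {"slide": [0, 0, -0.001], "roll": 0.0, "gripper": 1}
    - {"slide": [0, 0, -0.001], "roll": 0.0, "gripper": 0.4}
    - {"slide": [0, 0, -0.001], "roll": 0.0, "gripper": 0.1}
    - {"slide": [0, 0, -0.001], "roll": 0.0, "gripper": -0.3}
    - {"slide": [0, 0, -0.001], "roll": 0.0, "gripper": -1}
    - {"slide": [0, 0, -0.001], "roll": 0.0, "gripper": -1}
    - {"slide": [0, 0, -0.001], "roll": 0.0, "gripper": -1}
    - {"slide": [0, 0, -0.001], "roll": 0.0, "gripper": -1}
  force: 30

```text
t: 39.35
tcp_pos: [0.4532, 0.3005, 0.0977]
ee_rot: [0.0, 0.823, -0.568, -0.0]
contact_force: [0.3, -0.6, -1.3]
gripper_width: 0.0852
```

Emit:
play_rows:
  deltas:
    - {"slide": [0, 0, -0.02], "roll": 0.0, "gripper": -1}
    - {"slide": [0, 0, -0.05], "roll": 0.0, "gripper": -1}
    - {"slide": [0, 0, -0.09], "roll": 0.0, "gripper": -1}
    - {"slide": [0, 0, -0.14], "roll": 0.0, "gripper": -1}
    - {"slide": [0.05, 0, -0.16], "roll": 0.0, "gripper": -1}
    - {"slide": [0.1, 0, -0.16], "roll": 0.0, "gripper": -1}
    - {"slide": [0.14, 0, -0.16], "roll": 0.0, "gripper": -1}
    - {"slide": [0.15, 0, -0.16], "roll": 0.0, "gripper": -1}

```text
t: 40.15
tcp_pos: [0.5077, 0.1548, 0.2581]
ee_rot: [0.001, 0.821, -0.571, 0.001]
contact_force: [-0.3, 0.4, -0.5]
gripper_width: 0.0854
```

Emit:
play_rows:
  deltas:
    - {"slide": [0, 0, 0], "roll": 0.0, "gripper": -1}
    - {"slide": [0, 0, 0], "roll": 0.0, "gripper": -1}
    - {"slide": [0, 0, 0], "roll": 0.0, "gripper": -1}

```text
t: 40.45
tcp_pos: [0.5056, 0.1622, 0.2576]
ee_rot: [-0.0, 0.824, -0.567, -0.0]
contact_force: [0.4, -0.1, -0.5]
gripper_width: 0.0851
```

Run:
```python
from h import *
st(); c=cap("scene"); t=cap("top"); whites(t); bowlc(t); W=pts(t)
o=np.array([.511,.326]); a=np.radians(20.5); X=np.array([np.cos(a),np.sin(a)]); d=W[...,:2]-o
x=d@X; y=d@np.array([-X[1],X[0]])
m=(x>-.03)&(x<.033)&(abs(y)<.03)&(W[...,2]<.06); p=np.c_[x[m],y[m],np.ones(m.sum())]
print("floor plane",m.sum(),np.linalg.lstsq(p,W[...,2][m],rcond=None)[0].round(4))
m=np.zeros((480,640),bool); m[250:345,225:300]=1; m&=(W[...,2]>.1)&(W[...,2]<.14)
print("grip",cv2.minAreaRect(W[m][:,:2].astype(np.float32)),np.median(W[m][:,2]))
cv2.imwrite("pics/end.png",cv2.resize(c["image"][100:380,60:500],None,fx=1.8,fy=1.8))
```

```text
t 40.45 tcp [0.5056 0.1622 0.2576] yaw -69.12 F [ 0.43 -0.07 -0.51] T [-0.01 -0.03 -0.04] w 0.0851 j7 -1.7
bowl 213 [ 0.522 -0.32   0.032] [509. 276.]
bowl 71 [ 0.526 -0.359  0.037] [525. 275.]
bowl 80 [ 0.5   -0.348  0.036] [520. 285.]
bowl ((0.5205391645431519, -0.3302266597747803), 0.08822327107191086)
floor plane 505 [0.0003 0.009  0.019 ]
grip ((0.4385196566581726, 0.2924884557723999), (0.09932059794664383, 0.022712435573339462), 21.916152954101562) 0.12896398020771238
```

Run:
```python
from h import *
c=cap("scene"); W=pts(c); im=c["image"]
d=W[...,:2]-[.5317,-.0045]; x=d@[.9627,.2706]; y=d@[-.2706,.9627]
m=(abs(x)<.056)&(abs(y)<.126)&(W[...,2]>.015)&(W[...,2]<.04)&(im.min(-1)>90); print("tub ice",m.sum(),x[m].mean().round(3),y[m].mean().round(3),W[m][:,2].max().round(3))
ctrl.finish_job(); print("done")
```

```text
tub ice 7 -0.024 0.109 0.035
the job is handed in; nothing more can be done
done
```

I handed the job in at about 40 s of the 64 s allowed. My last checks showed five cubes in the bowl, the sixth in the tub, and the scoop flat on the board and released. No verdict was reported.

- **Scooping:** I swept the scoop's lip along the tub floor with about 4–40 N of contact, the peak being at first touchdown. Quick forward jerks inside the tub then moved the cubes back in the pan. One cube was deliberately left in the tub.
- **Spill, then recovered:** The tool can't tilt, so I first tipped by pulling the scoop back quickly over the bowl. Three cubes landed in the bowl, one stayed in the pan and one fell on the counter beside the bowl. I tipped the pan cube in with a forward-and-stop motion. I then scooped up the fallen one with the scoop, using the bowl as a backstop, and tipped it in the same way. The fingers never went near the ice.
- **Last checks:**
  - **Bowl:** it measured within about 1 mm of its starting place. The cubes covered an area that fits five; before the arm moved off, I had counted five there and none left in the pan.
  - **Scoop:** its floor slope is under 0.01 rad, at the right height, and within about 7 mm of its starting place. The gripper is open and clear.
  - **Tub cube:** this is the weakest check. Only 7 pixels were visible in the last view, but they matched the place where it had been clearly seen before.
- **Not checked:**
  - My final picture was refused because the 12-picture limit was reached, so these checks rest on depth measurements.
  - I never commanded the arm near the mug, jar or tin, but I didn't re-measure them at the end.

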